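# Wedge the cutter arbor in its setting bed and load the trimming cutters

### The arm

A 7-joint arm with a two-finger parallel gripper is mounted at the origin on a cart in front of the work surface, level with it; the furniture and walls round the work are solid. World frame = base frame: x ahead of the robot, y to its left, z up, the work surface at z = 0. Lengths are in m, angles in rad, forces in N, time in s.
With the tool pointing down it reaches from about 0.4 to 0.85 m from the base axis. Payload 4.5 kg.
Tool frame: the origin (TCP) lies between the finger pads; the fingertips stand 11 mm ahead of it and the grasp point (between the pads) lies 8 mm behind it (r.nose_length is the distance from the TCP to the fingertips, in m); z points along the fingers, y is the line along which they close (so a half turn about z gives the same grasp; the last joint's range is limited). The gripper opens to 88 mm and grips with 3 to 60 N. Pads are 18 mm wide; open, the fingers measure 123 mm over their backs; the gripper's body (75 mm by 187 mm) begins 45 mm behind the grasp point.
Start: joints at [-1.313, 0.689, -0.195, 1.565, 0.157, 0.902, -0.215], TCP at [0.139, 0.609, 0.25] pointing down, gripper open.
Joint ranges: [-3.01, 3.01], [-0.46, 2.08], [-1.47, 1.51], [0.13, 2.56], [-1, 4.14], [0.04, 2.09], [-2.66, 2.66]. Speed limits (rad/s): [2.57, 2.57, 3.14, 3.14, 3.14, 3.14, 3.14].

### API

Orientations are given as a unit quaternion [x, y, z, w].
In Python, from plant import get_state, snapshot, camera_model, r gives the robot as it stands.
- The arm moves only by the shell command python3 -m inch 'ROWS' [FORCE]. ROWS is text: rows parted by semicolons, each of 7 numbers parted by spaces: the opening, from -1 (shut) to 1 (fully open), then the shift along the tool's x, y, z in m, then the turn, a rotation vector about the tool's x, y, z in rad. A call has 1 to 20 rows; each row shifts and turns the commanded pose from where the row before left it, along the tool's axes as they then stand; what a row does not reach is not made up. A row lasts 1/12 s, in which the tool goes at most 41.7 mm and 7.16 degrees, less where a joint would pass 70% of its speed; a pose out of reach is approached as far as the arm can. A call is refused whole if a number of a shift passes 0.0417 or a number of a turn 0.125, either way. A call with a gripper value outside its range is refused whole. The fingers move at their own pace and stop on an object; FORCE is the grip in N (left out, the last holds). Time passes only in rows, so rows that do not move let the fingers close. It gives the time, the measured TCP pose, the force, the opening and the grip force at its end, in the units of the state.
- get_state(): the state, without advancing time (a new reading comes with each control period).
- snapshot(name): name is "scene" or "top" or "wrist"; returns (picture, depth): 420x560x3 uint8, red, green, blue; 420x560 float32, m along the optical axis (not along the pixel's ray), 0 where there is no reading.
- camera_model(name): a dict with "intrinsics" (3x3 intrinsics, pixels), "dist" ([k1, k2, p1, p2, k3] as OpenCV has them; the pictures are not rectified), "view" (4x4, takes a point from world to camera coordinates). Camera axes: x right, y down, z forward; pixel columns grow to the right and rows downward; lengths in m; the calibration is good to about 2 mm. A picture is of the moment at which its call begins: read the wrist's pose just before it. camera_model takes no time and is no camera call; for the wrist camera it gives the pose at the moment of the call.
- r.finish_job(): hands the job in; it is judged then, once.
The state is a dict: "clock": time; "q": joint angles; "qd": joint speeds; "joint_torque": joint torques, N m; "tool_pos": TCP position; "eef_rot": TCP orientation; "contact_force": force on the tool from outside, world axes, zero at the start; "moment": the same for the moment, N m; "opening": opening from 0.0 (shut) to 1.0 (fully open); "finger_force": force on a finger pad.
Only numpy, scipy, OpenCV 4.12 (cv2) and the standard library are available. Lean on these libraries where they do the work, as an engineer would, in place of code of your own. Each camera call takes 0.05 s, during which the arm holds its last target. There are 200 camera calls.

### The job

Get the edge-trimming cutters ready for honing: stand the arbor in the green setting bed, its foot home against the long fence and the end stop, slide the steel wedge tip first into the slot between the foot and the slanting rail, and tap its red butt with the broad face of the hammer until it goes no further and holds the arbor tight. Only then slide every cutter on the table over the arbor's shaft, with the brass collar last, on top of them all. Lay the hammer back flat in the middle of its mat, and do not disturb the other things on the table.

Things in the scene. Friction and masses are not known exactly. Their poses are not given: they have to be found in the camera images.
- bed: Fixed green plate 10 mm thick, x -70 to 60, y -62 to 62; origin on its underside, z up. Steel bars on it, tops at z = 36: straight fence along x, inner face at y = +26 (x -34 to 38); end stop, face at x = +38 (y -24 to 26); slanting rail 16 thick (x -38 to 44), inner face y = -40.1 at its -x end, -31.9 at its +x end. The nest between them is open towards -x.
- bed_nest (a point): where the arbor's origin is when home, foot against fence and stop: on the plate, at (8, 1, 10) mm of the bed's frame. The arbor's x axis then lies along the bed's x axis, either way round; the foot's side towards the rail is at y = -24 mm.
- bed_slot (a point): middle of the slot's mouth, on the plate at (-38, -32, 10) mm of the bed's frame, axes as the bed's. The wedge goes in along +x, straight side towards the foot (face at y = -24), sloping side towards the rail; the mouth is 16 mm wide. Let go, it lies flat only with its origin past x = -62; short of that its heavy tail tips off the plate.
- arbor: Loose arbor, 0.55 kg: dark steel foot 60 (x) x 50 (y) x 30 mm (z), upright steel shaft of 20 mm diameter in its middle, straight up to z = 85, then chamfered to a 12 mm wide tip at z = 91. Origin at the centre of the foot's underside. It can be carried by the shaft.
- arbor_tip (a point): centre of the top of the arbor's shaft, 91 mm above the arbor's origin
- wedge: Loose steel wedge, 130 mm long, 20 high, 0.2 kg, lying flat. Origin on the underside at half length: tip x = +65, red butt x = -65. Straight side at y = +7.75; other side at y = -10.25 on the tail (x -65 to -25, grip it there), then 1 in 10 to y = -1.25 at the tip. With the arbor home it slides freely until it jams with its origin at (-32, -32, 10) of the bed's frame; it stays jammed by itself.
- wedge_butt (a point): centre of the wedge's red butt face, 10 mm above its underside, 18 x 20 mm; the face looks along the wedge's -x. When jammed it stands 27 mm clear of the plate's edge; some taps of 10 to 20 N make it tight, moving it 1 to 2 mm past first touch.
- cutter_1: Toothed steel trimming cutter, a flat wheel of 46 mm diameter, 10 mm thick, with a 23 mm bore, 0.09 kg. Origin at its centre, z along the bore. Two to four of the cutters 1 to 4 are present.
- cutter_2: like cutter_1
- cutter_3: like cutter_1
- cutter_4: like cutter_1
- collar: Knurled brass collar of 38 mm diameter, 12 mm thick, with a 23 mm bore, 0.07 kg. Origin at its centre, z along the bore. It goes on the shaft last.
- hammer: Cobbler's hammer, 0.52 kg, lying flat. Origin under the middle of its outline. Handle along y from -112 to +80 mm, middle at x = 7, z = 13, 19 to 22 wide near the head. Head along x at y = 96: narrow peen at x = -60, broad face at x = +59 (31 mm across, middle z = 18, looking along +x). Centre of mass near y = 40; grip it from above across the handle at y = 58.
- mat: Fixed black rubber mat 150 (x) x 250 (y) x 3 mm, where the hammer lies at the start, their axes about parallel. Origin at the centre of its underside.
- tea_glass: Glass of tea, 54 mm diameter, 85 mm high, a bystander; leave it where it is
- red_spool: Spool of red thread, 42 mm diameter, 65 mm high, a bystander; leave it where it is
- stamp: Wooden hand stamp 30 x 40 x 65 mm, a bystander; leave it where it is
- awl: Stitching awl with a turned wooden handle, 135 mm long along its y, 29 mm thick, a bystander; leave it where it is

How it is judged:
On the way, in this order (a step that is already met when the one before it is completed fails the run):
1. the arbor stands in the bed, its foot against the fence and the end stop (x of arbor in the frame of bed between 0.003 and 0.0105 m and y of arbor in the frame of bed between -0.0035 and 0.0035 m and z of arbor in the frame of bed between 0.007 and 0.013 m and angle between the x axis of arbor and the x axis of bed, either way round below 0.06 rad and angle between arbor's own z axis and vertical below 0.05 rad), for 0.2 s.
2. the wedge has been started in the slot between foot and rail and let go (x of arbor in the frame of bed between 0.003 and 0.0105 m and y of arbor in the frame of bed between -0.0035 and 0.0035 m and z of arbor in the frame of bed between 0.007 and 0.013 m and y of wedge in the frame of bed between -0.04 and -0.024 m and z of wedge in the frame of bed between 0.006 and 0.014 m and angle between the x axis of wedge and the x axis of bed, either way round below 0.08 rad and x of wedge in the frame of bed between -0.07 and 0.02 m and contact force between the fingers and wedge below 0.3 N), for 0.2 s.
3. the hammer strikes the wedge (y of wedge in the frame of bed between -0.04 and -0.024 m and z of wedge in the frame of bed between 0.006 and 0.014 m and angle between the x axis of wedge and the x axis of bed, either way round below 0.08 rad and x of wedge in the frame of bed between -0.07 and 0.02 m and contact force between hammer and wedge above 3 N).
4. the wedge is tight and the arbor locked, hammer and fingers clear of the wedge (x of arbor in the frame of bed between 0.0045 and 0.0105 m and y of arbor in the frame of bed between -0.0015 and 0.0035 m and z of arbor in the frame of bed between 0.007 and 0.013 m and angle between the x axis of arbor and the x axis of bed, either way round below 0.06 rad and angle between arbor's own z axis and vertical below 0.05 rad and y of wedge in the frame of bed between -0.04 and -0.024 m and z of wedge in the frame of bed between 0.006 and 0.014 m and angle between the x axis of wedge and the x axis of bed, either way round below 0.08 rad and x of wedge in the frame of bed between -0.0345 and 0 m and contact force between wedge and arbor above 10 N and contact force between each of hammer, the fingers and wedge below 0.3 N), for 0.2 s.
5. all the cutters are on the shaft, the collar not yet (horizontal distance between each of cutter_1, cutter_2, cutter_3, cutter_4 and arbor below 0.005 m and z of cutter_1 in the frame of arbor between 0.03 and 0.072 m and angle between the z axis of each of cutter_1, cutter_2, cutter_3, cutter_4 and the z axis of arbor, either way round below 0.12 rad and z of cutter_2 in the frame of arbor between 0.03 and 0.072 m and z of cutter_3 in the frame of arbor between 0.03 and 0.072 m and z of cutter_4 in the frame of arbor between 0.03 and 0.072 m and horizontal distance between collar and arbor above 0.02 m), for 0.2 s.
At the end, for the whole second after the job is handed in: Arbor foot within 3.5 mm of stop and 2.5 mm of fence; wedge within 2.5 mm of its tight place or beyond, pressing the foot with over 10 N; cutters and, on top, collar on the shaft, flat; hammer flat on the mat, middles within 70 mm; all at rest (x of arbor in the frame of bed between 0.0045 and 0.0105 m and y of arbor in the frame of bed between -0.0015 and 0.0035 m and z of arbor in the frame of bed between 0.007 and 0.013 m and angle between the x axis of arbor and the x axis of bed, either way round below 0.06 rad and angle between arbor's own z axis and vertical below 0.05 rad and y of wedge in the frame of bed between -0.04 and -0.024 m and z of wedge in the frame of bed between 0.006 and 0.014 m and angle between the x axis of wedge and the x axis of bed, either way round below 0.08 rad and x of wedge in the frame of bed between -0.0345 and 0 m and contact force between wedge and arbor above 10 N and horizontal distance between each of cutter_1, cutter_2, cutter_3, cutter_4, collar and arbor below 0.005 m and z of cutter_1 in the frame of arbor between 0.03 and 0.072 m and angle between the z axis of each of cutter_1, cutter_2, cutter_3, cutter_4, collar and the z axis of arbor, either way round below 0.12 rad and z of cutter_2 in the frame of arbor between 0.03 and 0.072 m and z of cutter_3 in the frame of arbor between 0.03 and 0.072 m and z of cutter_4 in the frame of arbor between 0.03 and 0.072 m and z of collar in the frame of arbor between 0.03 and 0.08 m and horizontal distance between hammer and mat below 0.07 m and z of hammer in the frame of mat below 0.01 m and angle between hammer's own z axis and vertical below 0.12 rad and linear speed of each of arbor, wedge, collar, hammer, cutter_1, cutter_2, cutter_3, cutter_4 below 0.02 m/s); the robot touches nothing.
It fails at once if the glass of tea is disturbed (moved more than 30 mm) (distance of tea_glass from where it was at the start of the episode above 0.03 m).
It fails at once if the red thread spool is disturbed (moved more than 30 mm) (distance of red_spool from where it was at the start of the episode above 0.03 m).
It fails at once if the wooden hand stamp is disturbed (moved more than 30 mm) (distance of stamp from where it was at the start of the episode above 0.03 m).
It fails at once if the stitching awl is disturbed (moved more than 30 mm) (distance of awl from where it was at the start of the episode above 0.03 m).
Of cutter_1, cutter_2, cutter_3, cutter_4 only 2 to 4 are there at a start; the rules pass over those that are not, and their reading is None.
At some moment in a run one of cutter_1, cutter_2, cutter_3, cutter_4, collar, hammer may be knocked a few centimetres aside while the robot is not near it.
Once in a run the grip may slacken for a moment while it holds something.
It also fails if it takes over 210 s, if anything falls off the work surface, if the arm or the gripper's body presses on something with over 40 N, if the wrist force passes 120 N, or if a joint passes its speed limit or range.

## Working session

There is one attempt and no reset: what is moved stays moved. The work goes in short steps, Python scripts to look and compute and a shell command to move; the robot and the scene stay as the last step left them, time stands still between calls to the robot, and variables do not carry over. Pictures are saved under pics/ and viewed, at most 14 in all, crops included, and the job is handed in when it is done.

```bash
ls; mkdir -p pics
cat > h.py <<'E'
import numpy as np, cv2
from scipy.spatial.transform import Rotation as R
from plant import get_state, snapshot, camera_model, r
def cloud(name):
    m=camera_model(name); p,d=snapshot(name)
    K=np.array(m["intrinsics"],float); D=np.array(m["dist"],float); V=np.array(m["view"],float)
    h,w=d.shape; v,u=np.mgrid[0:h,0:w]
    n=cv2.undistortPoints(np.stack([u.ravel(),v.ravel()],1).astype(np.float32)[:,None],K,D)[:,0].reshape(h,w,2)
    c=np.concatenate([n*d[...,None],d[...,None]],2)
    W=(c-V[:3,3])@V[:3,:3]
    W[d==0]=np.nan
    return p,W
def save(fn,p): cv2.imwrite('pics/'+fn,p[...,::-1])
def rel(target,yaw=None):
    """shift in tool axes for reaching target TCP pos; prints also turn about tool z for yaw of tool y axis"""
    s=get_state(); T=R.from_quat(s["eef_rot"])
    return T.inv().apply(np.array(target)-np.array(s["tool_pos"]))
E
python3 - <<'E'
from h import *
s=get_state(); print({k:np.round(v,3) for k,v in s.items()})
print(R.from_quat(s["eef_rot"]).as_matrix().round(3))
for n in("top","scene"):
    p,W=cloud(n); save(n+'0.png',p); np.savez('/tmp/%s0.npz'%n,p=p,W=W)
E
```

```text
pics
{'clock': np.float64(0.0), 'q': array([-1.313,  0.69 , -0.195,  1.566,  0.157,  0.902, -0.215]), 'qd': array([ 0.001,  0.002, -0.001,  0.   ,  0.002,  0.001,  0.001]), 'joint_torque': array([-0.0000e+00, -5.2756e+01, -1.2670e+00, -1.5343e+01, -5.3000e-02,
        7.0000e-03,  0.0000e+00]), 'tool_pos': array([0.139, 0.609, 0.249]), 'eef_rot': array([ 0.112,  0.994, -0.001, -0.   ]), 'contact_force': array([1.156, 0.81 , 0.051]), 'moment': array([-0.006,  0.008, -0.006]), 'finger_force': np.float64(0.0), 'opening': np.float64(1.0)}
[[-0.975  0.222 -0.   ]
 [ 0.222  0.975 -0.002]
 [-0.    -0.002 -1.   ]]
```

View pics/top0.png

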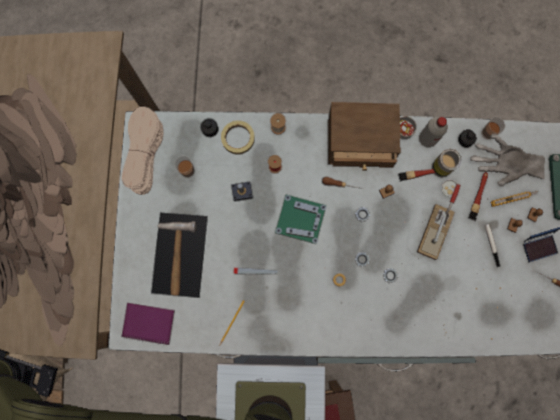

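View pics/scene0.png

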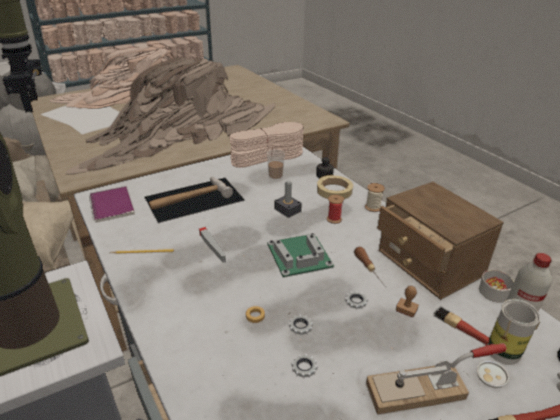

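Top view: arbor (242,190), bed (301,218), wedge (254,271) with its red butt at left (235,271), hammer (178,245) on its mat. The three cutters are at (363,214), (363,259) and (390,276), and the collar is at (339,280). The glass (186,168), spool (274,162), stamp (388,190) and awl (340,183) stand nearby.

Run:
```python
from h import *
z=np.load('/tmp/top0.npz'); p,W=z['p'],z['W']
c=cv2.resize(p[135:305,150:410],None,fx=3,fy=3,interpolation=cv2.INTER_CUBIC); save('topc.png',c)
for n,(u,v) in dict(arbor=(242,190),bed=(301,218),wedge=(254,271),butt=(235,271),tip=(275,271),ham=(178,245),c1=(363,214),c2=(363,259),c3=(390,276),col=(339,280),spool=(274,162),glass=(186,168),stamp=(388,190),awl=(330,182),t=(300,330)).items():
    print(n,W[v-1:v+2,u-1:u+2].reshape(-1,3).mean(0).round(3))
# table objects heights
Z=W[...,2]; 
def comp(x0,x1,y0,y1,zlo,zhi):
    m=(W[...,0]>x0)&(W[...,0]<x1)&(W[...,1]>y0)&(W[...,1]<y1)&(Z>zlo)&(Z<zhi)
    n,l,st,ce=cv2.connectedComponentsWithStats(m.astype(np.uint8))
    for i in range(1,n):
        if st[i,4]>15:
            P=W[l==i]; print(P[:,:2].min(0).round(3),P[:,:2].max(0).round(3),'z',P[:,2].max().round(3),'mid',((P.min(0)+P.max(0))/2)[:2].round(3),'n',st[i,4],ce[i].round(0))
comp(0.3,0.95,-0.35,0.45,0.006,0.2)
```

```text
arbor [0.659 0.094 0.068]
bed [ 0.589 -0.083  0.011]
wedge [0.425 0.054 0.019]
butt [0.423 0.11  0.022]
tip [ 0.427 -0.008  0.014]
ham [0.497 0.285 0.022]
c1 [ 0.607 -0.272  0.   ]
c2 [ 0.469 -0.272  0.002]
c3 [ 0.419 -0.354 -0.001]
col [ 0.404 -0.2   -0.   ]
spool [0.748 0.002 0.061]
glass [0.729 0.269 0.044]
stamp [ 0.67  -0.339  0.06 ]
awl [ 0.699 -0.169  0.024]
t [ 0.254 -0.086  0.   ]
[ 0.715 -0.35 ] [ 0.912 -0.157] z 0.162 mid [ 0.813 -0.253] n 4454 [362. 135.]
[0.653 0.352] [0.907 0.45 ] z 0.106 mid [0.78  0.401] n 2407 [142. 149.]
[ 0.855 -0.028] [0.904 0.017] z 0.074 mid [ 0.88  -0.006] n 256 [278. 122.]
[0.84  0.182] [0.892 0.244] z 0.065 mid [0.866 0.213] n 267 [209. 127.]
[0.784 0.065] [0.894 0.171] z 0.034 mid [0.839 0.118] n 520 [238. 137.]
[ 0.727 -0.022] [0.77 0.02] z 0.075 mid [ 0.749 -0.001] n 197 [275. 163.]
[0.704 0.241] [0.765 0.296] z 0.093 mid [0.735 0.269] n 346 [185. 166.]
[ 0.684 -0.231] [ 0.725 -0.139] z 0.032 mid [ 0.705 -0.185] n 182 [332. 182.]
[0.635 0.062] [0.703 0.134] z 0.096 mid [0.669 0.098] n 362 [242. 191.]
[ 0.655 -0.35 ] [ 0.688 -0.318] z 0.07 mid [ 0.672 -0.334] n 120 [385. 191.]
[ 0.513 -0.161] [ 0.659 -0.008] z 0.048 mid [ 0.586 -0.085] n 1569 [301. 219.]
[ 0.577 -0.29 ] [ 0.624 -0.244] z 0.018 mid [ 0.601 -0.267] n 109 [362. 214.]
[0.347 0.232] [0.572 0.355] z 0.042 mid [0.46  0.293] n 841 [177. 251.]
[ 0.444 -0.286] [ 0.489 -0.244] z 0.019 mid [ 0.466 -0.265] n 109 [361. 259.]
[ 0.414 -0.014] [0.436 0.114] z 0.032 mid [0.425 0.05 ] n 235 [253. 271.]
[ 0.4  -0.35] [ 0.442 -0.331] z 0.019 mid [ 0.421 -0.341] n 49 [386. 275.]
[ 0.389 -0.214] [ 0.425 -0.18 ] z 0.023 mid [ 0.407 -0.197] n 81 [339. 279.]
[0.346 0.229] [0.37  0.242] z 0.012 mid [0.358 0.235] n 19 [193. 293.]
[0.3   0.082] [0.339 0.105] z 0.012 mid [0.319 0.093] n 19 [240. 306.]
[0.3   0.291] [0.319 0.437] z 0.025 mid [0.31  0.364] n 214 [146. 307.]
```

View pics/topc.png

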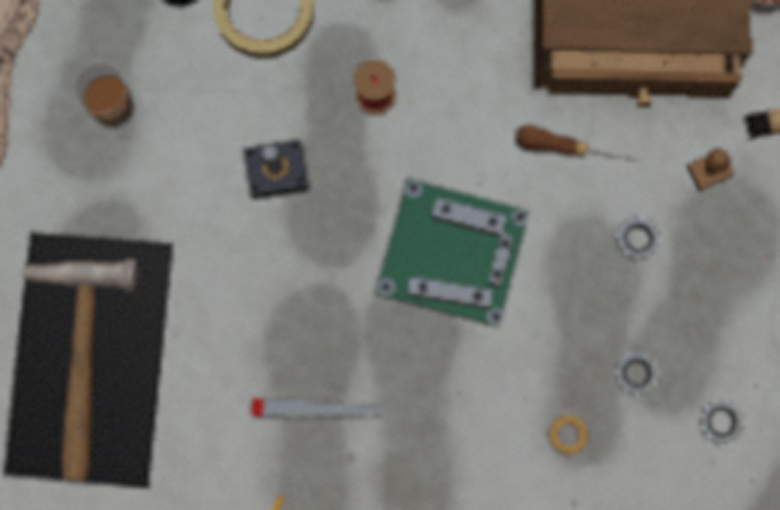

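Three cutters are visible. The bed's open mouth faces +y (image left), the wedge tip points to -y, and the hammer's broad face looks towards -y. Next I go above the arbor and bed for a closer look.

```bash
python3 -m inch '1 -0.0335 -0.0242 -0.0028 0 0 0;1 -0.0335 -0.0242 -0.0028 0 0 0;1 -0.0335 -0.0242 -0.0028 0 0 0;1 -0.0335 -0.0242 -0.0028 0 0 0;1 -0.0335 -0.0242 -0.0028 0 0 0;1 -0.0335 -0.0242 -0.0028 0 0 0;1 -0.0335 -0.0242 -0.0028 0 0 0;1 -0.0335 -0.0242 -0.0028 0 0 0;1 -0.0335 -0.0242 -0.0028 0 0 0;1 -0.0335 -0.0242 -0.0028 0 0 0;1 -0.0335 -0.0242 -0.0028 0 0 0;1 -0.0335 -0.0242 -0.0028 0 0 0;1 -0.0335 -0.0242 -0.0028 0 0 0;1 -0.0335 -0.0242 -0.0028 0 0 0;1 -0.0335 -0.0242 -0.0028 0 0 0;1 -0.0335 -0.0242 -0.0028 0 0 0;1 -0.0335 -0.0242 -0.0028 0 0 0;1 -0.0335 -0.0242 -0.0028 0 0 0;1 0 0 0 0 0 0;1 0 0 0 0 0 0'
python3 - <<'E'
from h import *
s=get_state(); print(s["tool_pos"],R.from_quat(s["eef_rot"]).as_matrix().round(3).tolist(),s["q"])
m=camera_model("wrist"); V=np.array(m["view"]); print("cam",(-V[:3,:3].T@V[:3,3]).round(3),V[:3,:3].round(2).tolist())
p,W=cloud("wrist"); save('w1.png',p); np.savez('/tmp/w1.npz',p=p,W=W)
E
```

```text
clock: 1.77
tool_pos: [0.6309, 0.0476, 0.2992]
eef_rot: [0.115, 0.993, -0.001, -0.0]
contact_force: [0.4, 0.8, 0.2]
opening: 0.999
finger_force: 0.0
[0.63089769 0.04755279 0.29918086] [[-0.974, 0.227, -0.001], [0.227, 0.974, -0.001], [0.0, -0.001, -1.0]] [-0.01529725  0.65260027 -0.2457758   1.47622601  0.17399685  1.0349348
  1.03964305]
cam [0.56  0.063 0.435] [[0.23, 0.97, -0.0], [0.93, -0.22, 0.28], [0.27, -0.07, -0.96]]
```

View pics/w1.png

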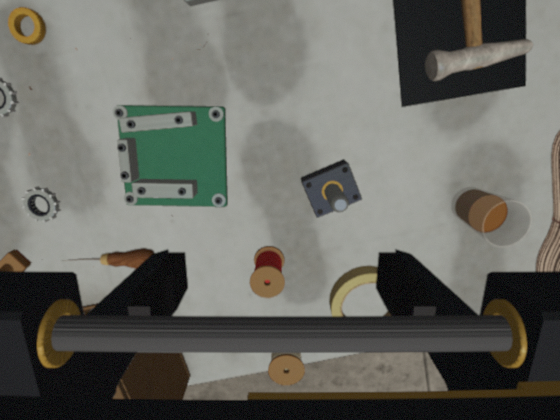

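Wrist view: bed at (172,157) with its slot mouth towards the right, arbor foot at (331,190) with shaft tip at (341,205).

```bash
cat >> h.py <<'E'
def rect(m,W,q=0.0):
    """min area rect of the largest blob of mask in world xy: centre, long side dir (rad), sizes, z"""
    n,l,st,_=cv2.connectedComponentsWithStats(m.astype(np.uint8)); i=1+np.argmax(st[1:,4])
    P=W[(l==i)&np.isfinite(W[...,2])]
    c,(a,b),t=cv2.minAreaRect((P[:,:2]*1000).astype(np.float32))
    return np.array(c)/1000,(a,b),t,np.median(P[:,2]),len(P)
E
python3 - <<'E'
from h import *
z=np.load('/tmp/w1.npz'); p,W=z['p'].astype(int),z['W']; Z=W[...,2]
near=lambda x,y,d:(abs(W[...,0]-x)<d)&(abs(W[...,1]-y)<d)
g=(p[...,1]-p[...,0]>25)&(p[...,1]-p[...,2]>5)&near(.588,-.085,.12)
g=cv2.morphologyEx(g.astype(np.uint8),cv2.MORPH_CLOSE,np.ones((5,5)))
print('plate',rect(g&(Z<0.02),W))
bars=near(.588,-.085,.08)&(Z>.025)&(Z<.05)
n,l,st,_=cv2.connectedComponentsWithStats(bars.astype(np.uint8))
for i in range(1,n):
    if st[i,4]>60: print('bar',rect(l==i,W))
print('table z',np.nanmedian(Z[near(.6,.02,.03)&(abs(Z)<.02)]))
a=near(.669,.098,.06)
print('foot',rect(a&(Z>.022)&(Z<.037),W))
print('foot+side',rect(a&(Z>.008)&(Z<.037),W))
print('tip',rect(a&(Z>.082),W))
E
```

```text
plate (array([ 0.58753638, -0.08045061]), (127.56175231933594, 121.36479187011719), 75.65823364257812, np.float64(0.01049364635350698), 6559)
bar (array([ 0.54244867, -0.07884264]), (82.31767272949219, 16.119747161865234), 81.26718139648438, np.float64(0.03647642284061264), 1082)
bar (array([ 0.59399731, -0.09607368]), (84.09097290039062, 68.68159484863281), 75.74950408935547, np.float64(0.036399064528148325), 1652)
table z 0.0003198744741153483
foot (array([0.66737524, 0.09917868]), (50.20259475708008, 60.18255615234375), 10.368751525878906, np.float64(0.030392034377395884), 1650)
foot+side (array([0.66735901, 0.09917116]), (50.22629165649414, 60.18378829956055), 10.355951309204102, np.float64(0.030324943044505597), 1767)
tip (array([0.61442407, 0.0813837 ]), (68.60423278808594, 49.65409469604492), 53.73701095581055, np.float64(0.37018205180740066), 28043)
```

```bash
python3 -m inch '1 0 0 0 0 0 -0.1025;1 0 0 0 0 0 -0.1025;1 0 0 0 0 0 -0.1025;1 0 0 0 0 0 -0.1025;1 -0.0226 0.0221 0 0 0 0;1 -0.0226 0.0221 0 0 0 0;1 0 0 0.035 0 0 0;1 0 0 0.035 0 0 0;1 0 0 0.035 0 0 0;1 0 0 0.035 0 0 0;1 0 0 0.035 0 0 0;1 0 0 0.035 0 0 0;1 0 0 0.02 0 0 0;1 0 0 0.015 0 0 0;1 0 0 0 0 0 0;1 0 0 0 0 0 0'
python3 - <<'E'
from h import *
s=get_state(); M=R.from_quat(s["eef_rot"]).as_matrix(); print(np.degrees(np.arctan2(M[1,1],M[0,1])),rel([.6674,.0992,.054]).round(4))
E
```

```text
clock: 3.15
tool_pos: [0.6657, 0.1041, 0.0553]
eef_rot: [-0.094, 0.996, 0.0, -0.0]
contact_force: [0.9, -0.1, 0.2]
opening: 1.002
finger_force: 0.0
100.76583013837046 [-0.0007 -0.0052  0.0013]
```

```bash
python3 -m inch '1 -0.0007 -0.0052 0.0013 0 0 0;0 0 0 0 0 0 0;-1 0 0 0 0 0 0;-1 0 0 0 0 0 0;-1 0 0 0 0 0 0;-1 0 0 0 0 0 0;-1 0 0 0 0 0 0;-1 0 0 0 0 0 0' 40
python3 -m inch '-1 0 0 -0.015 0 0 0;-1 0 0 -0.035 0 0 0;-1 0 0 -0.01 0 0 0;-1 0 0 0 0 0 0;-1 0 0 0 0 0 0'
python3 - <<'E'
from h import *
s=get_state(); M=R.from_quat(s["eef_rot"]).as_matrix(); print(np.degrees(np.arctan2(M[1,1],M[0,1])))
p,W=cloud("wrist"); save('w2.png',p); np.savez('/tmp/w2.npz',p=p,W=W)
Z=W[...,2];t=np.array(s["tool_pos"])
near=(abs(W[...,0]-t[0])<.05)&(abs(W[...,1]-t[1])<.05)
print(t,'foot',rect(near&(Z>.07)&(Z<.1),W))
E
```

```text
clock: 3.82
tool_pos: [0.6678, 0.0978, 0.0539]
eef_rot: [-0.093, 0.996, 0.0, 0.0]
contact_force: [0.3, -0.3, 0.1]
opening: 0.496
finger_force: 0.0
clock: 4.23
tool_pos: [0.6683, 0.0978, 0.1148]
eef_rot: [-0.093, 0.996, 0.0, 0.001]
contact_force: [-0.0, -0.3, -0.4]
opening: 0.113
finger_force: 0.0
100.66640604761925
[0.66832494 0.09776815 0.11484462] foot (array([0.66674286, 0.09832056]), (17.835214614868164, 19.799110412597656), 63.243099212646484, np.float64(0.0880739396504145), 1186)
```

View pics/w2.png

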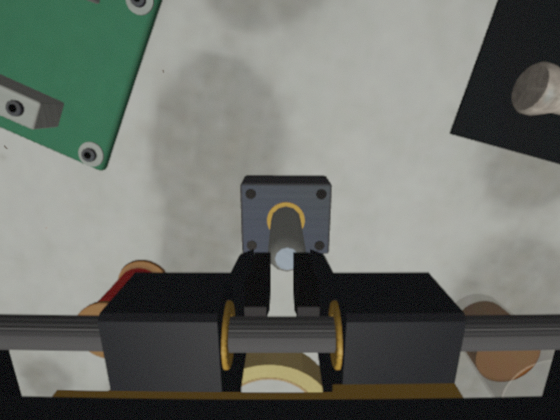

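The fingers close more slowly than I assumed and missed the shaft (tip at (287,258), between them). I reopen, go down again and wait longer.

```bash
python3 -m inch '0 0 0 0 0 0 0;0 0 0 0 0 0 0;0 0 0 0 0 0 0;0 0 0 0 0 0 0;0 0 0 0 0 0 0;0 0 0 0 0 0 0;0 0.0012 0.0008 0.03 0 0 0;0 0 0 0.03 0 0 0;-1 0 0 0 0 0 0;-1 0 0 0 0 0 0;-1 0 0 0 0 0 0;-1 0 0 0 0 0 0;-1 0 0 0 0 0 0;-1 0 0 0 0 0 0;-1 0 0 0 0 0 0' 40
python3 -m inch '-1 0 0 -0.01 0 0 0;-1 0 0 -0.03 0 0 0;-1 0 0 -0.03 0 0 0;-1 0 0 0 0 0 0'
```

```text
clock: 5.53
tool_pos: [0.6676, 0.0997, 0.0556]
eef_rot: [-0.093, 0.996, 0.001, 0.002]
contact_force: [-0.5, 3.2, 5.6]
opening: 0.217
finger_force: 40.0
clock: 5.87
tool_pos: [0.6697, 0.0978, 0.1291]
eef_rot: [-0.092, 0.996, -0.0, 0.004]
contact_force: [1.8, 1.8, -4.9]
opening: 0.215
finger_force: 40.0
```

```bash
python3 -m inch '-1 0 0 0 0 0 0.108;-1 0 0 0 0 0 0.108;-1 0 0 0 0 0 0.108;-1 0 0 0 0 0 0.107;-1 0.0064 -0.0339 0 0 0 0;-1 0.0064 -0.0339 0 0 0 0;-1 0.0064 -0.0339 0 0 0 0;-1 0.0064 -0.0339 0 0 0 0;-1 0.0064 -0.0339 0 0 0 0;-1 0.0064 -0.0339 0 0 0 0;-1 0 0 0 0 0 0;-1 0 0 0 0 0 0;-1 0 0 0 0 0 0'
cat >> h.py <<'E'
B=np.array([.586,-.086]); ba=np.radians(75.66)  # bed origin, angle of bed -x
bx=-np.array([np.cos(ba),np.sin(ba)]); by=np.array([-bx[1],bx[0]])
def bed(P): d=np.asarray(P)[:2]-B; return np.array([d@bx,d@by])
def world(x,y): return B+x*bx+y*by
def toolyaw():
    M=R.from_quat(get_state()["eef_rot"]).as_matrix(); return np.degrees(np.arctan2(M[1,1],M[0,1]))
E
python3 - <<'E'
from h import *
s=get_state(); print(toolyaw(),bed(s["tool_pos"]))
p,W=cloud("wrist"); save('w3.png',p); Z=W[...,2]; t=s["tool_pos"]
near=(abs(W[...,0]-t[0])<.06)&(abs(W[...,1]-t[1])<.06)
q=rect(near&(Z>.094)&(Z<.115),W); print('foot top',q,bed(q[0]))
bars=near&(Z>.025)&(Z<.05); print('bars',rect(bars,W))
E
```

```text
clock: 6.95
tool_pos: [0.5793, -0.0901, 0.123]
eef_rot: [0.123, 0.992, 0.0, -0.001]
contact_force: [0.5, 0.6, -6.2]
opening: 0.214
finger_force: 39.9
75.91417888732643 [ 0.00559538 -0.00543996]
foot top (array([ 0.56948743, -0.08854272]), (60.36688995361328, 30.655176162719727), 75.51900482177734, np.float64(0.09798531609928317), 5745) [ 0.00655326 -0.01536832]
bars (array([ 0.5428468, -0.0788234]), (82.45693969726562, 16.3767147064209), 81.28697204589844, np.float64(0.03645433087430605), 3352)
```

View pics/w3.png

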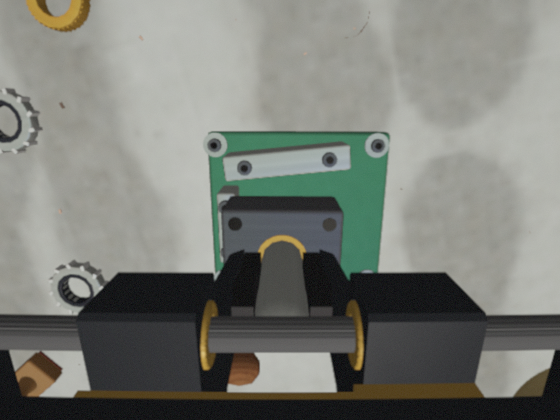

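The arbor hangs over the nest, square to the bed (the rail at (285,160) shows behind the foot). Now I lower it.

```bash
python3 -m inch '-1 -0.0037 0.0015 0.02 0 0 0;-1 0 0 0.02 0 0 0;-1 0 0 0.01 0 0 0;-1 0 0 0 0 0 0;-1 0 0 0 0 0 0;-1 0 0 0 0 0 0'
python3 - <<'E'
from h import *
s=get_state(); print(toolyaw(),bed(s["tool_pos"]))
p,W=cloud("wrist"); Z=W[...,2]; t=s["tool_pos"]
near=(abs(W[...,0]-t[0])<.06)&(abs(W[...,1]-t[1])<.06)
q=rect(near&(Z>.042)&(Z<.06),W); print('foot top',q,bed(q[0]))
E
```

```text
clock: 7.5
tool_pos: [0.583, -0.088, 0.0736]
eef_rot: [0.121, 0.993, 0.0, -0.001]
contact_force: [-3.4, 1.7, -6.6]
opening: 0.214
finger_force: 40.0
76.05085657798435 [ 0.00263454 -0.00242184]
foot top (array([ 0.57185181, -0.08626469]), (60.262977600097656, 27.614988327026367), 75.64981842041016, np.float64(0.05047213607384382), 5331) [ 0.0037606  -0.01364182]
```

```bash
python3 -m inch '-1 0 0 0.006 0 0 0;-1 0 0 0.004 0 0 0;-1 0 0 0.001 0 0 0;-1 0 0 0 0 0 0'
python3 -m inch '-1 -0.001 0 0 0 0 0;-1 -0.001 0 0 0 0 0;-1 -0.001 0 0 0 0 0;-1 -0.001 -0.001 0 0 0 0;-1 0 -0.001 0 0 0 0;-1 0 -0.001 0 0 0 0;-1 0 -0.001 0 0 0 0;-1 0 -0.001 0 0 0 0;-1 0 0 0 0 0 0'
python3 - <<'E'
from h import *
s=get_state(); print(toolyaw(),bed(s["tool_pos"]))
p,W=cloud("wrist"); Z=W[...,2]; t=s["tool_pos"]
near=(abs(W[...,0]-t[0])<.06)&(abs(W[...,1]-t[1])<.06)
q=rect(near&(Z>.037)&(Z<.047)&((W[...,0]-B[0])*by[0]+(W[...,1]-B[1])*by[1]>-.028),W); print('foot top',q,bed(q[0]))
E
```

```text
clock: 7.88
tool_pos: [0.5834, -0.0889, 0.0642]
eef_rot: [0.122, 0.993, -0.0, -0.0]
contact_force: [-3.9, 2.2, 2.1]
opening: 0.213
finger_force: 40.0
clock: 8.63
tool_pos: [0.584, -0.0898, 0.064]
eef_rot: [0.12, 0.993, 0.003, -0.003]
contact_force: [-10.1, 9.1, 6.0]
opening: 0.213
finger_force: 40.0
76.1673329139276 [ 0.00419534 -0.0010179 ]
foot top (array([ 0.57312445, -0.08790377]), (60.191017150878906, 29.490673065185547), 75.33512878417969, np.float64(0.041423940862942744), 5243) [ 0.00503341 -0.01200287]
```

```bash
python3 -m inch '-1 0 0 -0.001 0 0 0;-1 -0.001 -0.001 0 0 0 0;-1 -0.001 -0.001 0 0 0 0;-1 -0.001 -0.001 0 0 0 0;-1 0 0 0 0 0 0'
python3 - <<'E'
from h import *
s=get_state(); f=s["contact_force"][:2]; print(toolyaw(),bed(s["tool_pos"]),'F bed',f@bx,f@by)
E
python3 -m inch '-1 -0.001 -0.001 0 0 0 0;-1 -0.001 -0.001 0 0 0 0;-1 0 0 0 0 0 0'
python3 - <<'E'
from h import *
s=get_state(); f=s["contact_force"][:2]; print(toolyaw(),bed(s["tool_pos"]),'F bed',f@bx,f@by)
p,W=cloud("wrist"); Z=W[...,2]; t=s["tool_pos"]
near=(abs(W[...,0]-t[0])<.06)&(abs(W[...,1]-t[1])<.06)
q=rect(near&(Z>.037)&(Z<.047)&((W[...,0]-B[0])*by[0]+(W[...,1]-B[1])*by[1]>-.028),W); print('foot top',q,bed(q[0]))
E
```

```text
clock: 9.1
tool_pos: [0.5842, -0.0926, 0.0638]
eef_rot: [0.12, 0.993, 0.003, -0.005]
contact_force: [-11.1, 10.6, 1.5]
opening: 0.216
finger_force: 40.0
76.21239218083721 [ 6.79341873e-03 -9.21912497e-05] F bed -7.525047946454726 -13.395147392999881
clock: 9.35
tool_pos: [0.5845, -0.093, 0.0638]
eef_rot: [0.119, 0.993, 0.004, -0.007]
contact_force: [-13.9, 13.6, 3.8]
opening: 0.213
finger_force: 40.0
76.28837620213146 [0.00711323 0.00030538] F bed -9.699934022377006 -16.820092487173582
foot top (array([ 0.57227826, -0.09594554]), (70.80774688720703, 31.837121963500977), 77.92130279541016, np.float64(0.04140316095003324), 5695) [ 0.01303421 -0.01083095]
```

```bash
python3 -m inch '-0.2 0 0 0 0 0 0;-0.2 0 0 0 0 0 0;-0.2 0 0 0 0 0 0;-0.2 0 0 0 0 0 0;-0.2 0 0 0 0 0 0;-0.2 0 0 0 0 0 0'
python3 -m inch '-0.2 0 0 -0.04 0 0 0;-0.2 0 0 -0.04 0 0 0;-0.2 0 0 -0.04 0 0 0;-0.2 0.04 0 -0.04 0 0 0;-0.2 0.04 0 0 0 0 0;0 0 0 0 0 0 0;0 0 0 0 0 0 0;0 0 0 0 0 0 0'
python3 - <<'E'
from h import *
s=get_state(); print(toolyaw(),bed(s["tool_pos"]))
p,W=cloud("wrist"); save('w4.png',p); Z=W[...,2]
a=np.linalg.norm(W[...,:2]-world(.008,.001),axis=2)
Y=(W[...,:2]-B)@by; X=(W[...,:2]-B)@bx
fm=(X>-.05)&(X<.05)&(abs(Y)<.06)&(Z>.0385)&(Z<.046)
q=rect(fm,W); print('foot top',q,bed(q[0]))
n=(X>-.06)&(X<.07)&(abs(Y)<.07)&(Z>.03)&(Z<.0385)
nn,l,st,_=cv2.connectedComponentsWithStats(n.astype(np.uint8))
for i in range(1,nn):
    if st[i,4]>100: q=rect(l==i,W); print('bar',q,bed(q[0]))
q=rect((a<.03)&(Z>.09),W);print('tip',q,bed(q[0]))
E
```

```text
clock: 9.9
tool_pos: [0.5913, -0.1018, 0.0644]
eef_rot: [0.122, 0.992, -0.0, 0.001]
contact_force: [0.5, 0.7, 0.2]
opening: 0.401
finger_force: 0.1
clock: 10.57
tool_pos: [0.5234, -0.0847, 0.2135]
eef_rot: [0.122, 0.992, -0.0, 0.001]
contact_force: [0.8, 0.8, -0.4]
opening: 0.502
finger_force: 0.0
75.94594281878683 [ 0.01428424 -0.06093635]
foot top (array([ 0.58520447, -0.09365225]), (59.79312515258789, 50.46327209472656), 75.97186279296875, np.float64(0.040500199528713615), 2321) [0.00761087 0.00112453]
bar (array([ 0.54286865, -0.07899397]), (81.65851593017578, 16.566213607788086), 81.3313980102539, np.float64(0.03631904436349495), 1372) [ 0.00389483 -0.04352273]
bar (array([ 0.58357495, -0.10006336]), (71.41895294189453, 50.453243255615234), 75.4092025756836, np.float64(0.036084519952734956), 647) [0.01422582 0.00113366]
bar (array([ 0.62436285, -0.07812766]), (30.91053581237793, 19.049732208251953), 74.89244842529297, np.float64(0.03646216821365943), 372) [-0.0171286  0.0352178]
bar (array([ 0.61370416, -0.11972544]), (24.182546615600586, 17.113481521606445), 77.0352554321289, np.float64(0.036503920648869335), 236) [0.02581302 0.03519395]
tip (array([ 0.58460211, -0.093818  ]), (18.868202209472656, 19.328697204589844), 31.083925247192383, np.float64(0.09910517435008889), 481) [0.00792064 0.00058199]
```

View pics/w4.png

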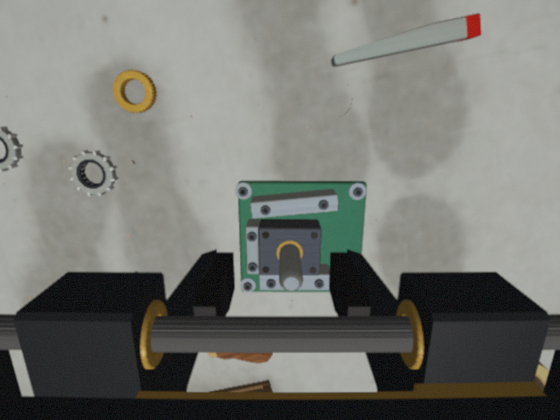

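The arbor is home: foot at (290,245), and measured at bed (7.7, 0.9) mm. The wedge lies at the upper right, tip (333,61), butt (473,25). Next I measure it from this view.

```bash
cat >> h.py <<'E'
def wedge(W,c,dirx,zlo=.010,zhi=.035):
    """pose of wedge: straight edge line fit, ends. returns origin, angle of wedge x"""
    c=np.array(c); d=np.array(dirx)/np.linalg.norm(dirx); Z=W[...,2]
    for k in range(3):
        n=np.array([-d[1],d[0]]); P=(W[...,:2]-c); x=P@d; y=P@n
        m=(abs(x)<.085)&(abs(y)<.03)&(Z>zlo)&(Z<zhi); xs,ys=x[m],y[m]
        lo,hi=np.percentile(xs,[.7,99.3])
        e=[(t+.003,np.percentile(ys[(xs>=t)&(xs<t+.006)],97)) for t in np.arange(lo+.005,hi-.01,.006)]
        a,b=np.polyfit(*np.array(e).T,1)
        c=c+d*(lo+hi)/2+n*(a*(lo+hi)/2+b-.00775); d=d+a*n; d/=np.linalg.norm(d)
    tail=(xs<lo+.035); print('len',hi-lo,'tail y',np.percentile(ys[tail],[3,97]),'z',np.median(Z[m]),len(xs))
    return c,np.degrees(np.arctan2(d[1],d[0]))
E
python3 - <<'E'
from h import *
p,W=cloud("wrist")
c,a=wedge(W,[.425,.05],[0,-1]); print(c,a)
d=np.array([np.cos(np.radians(a)),np.sin(np.radians(a))]); g=c-.045*d; print('grip',g)
s=get_state(); print(s['tool_pos'],toolyaw(), s["q"][6])
E
```

```text
len 0.1283123745834025 tail y [-0.0096185   0.00771755] z 0.020229316069212556 2873
[0.42500585 0.05102236] -92.47434780727454
grip [0.4269486  0.09598041]
[ 0.52448155 -0.08469428  0.213217  ] 75.93011543256269 1.1528065851986358
```

```bash
python3 -m inch '0 0 0 0 0 0 -0.1182;0 0 0 0 0 0 -0.1182;0 0 0 0 0 0 -0.1182;0 0 0 0 0 0 -0.1182;0 0 0 0 0 0 -0.1182;0 0 0 0 0 0 -0.1182;0 0 0 0 0 0 -0.1182;0 0 0 0 0 0 -0.1182;0 0 0 0 0 0 -0.1182;0 0 0 0 0 0 -0.1182;0 0 0 0 0 0 -0.1182;0 0 0 0 0 0 -0.1182;0 0 0 0 0 0 -0.1182;0 0 0 0 0 0 -0.1182;0 0 0 0 0 0 -0.1182'
python3 -m inch '0 -0.0294 0.0178 0.015 0 0 0;0 -0.0294 0.0178 0.015 0 0 0;0 -0.0294 0.0178 0.015 0 0 0;0 -0.0294 0.0178 0.015 0 0 0;0 -0.0294 0.0178 0.015 0 0 0;0 -0.0294 0.0178 0.015 0 0 0;0 0 0 0 0 0 0;0 0 0 0 0 0 0'
python3 - <<'E'
from h import *
print(toolyaw(),rel([.4257,.0960,.0135]).round(4),get_state()['q'].round(2))
E
```

```text
clock: 11.92
tool_pos: [0.5243, -0.0847, 0.2128]
eef_rot: [-0.693, 0.721, -0.0, 0.001]
contact_force: [-0.5, 0.5, -0.2]
opening: 0.501
finger_force: 0.0
clock: 12.58
tool_pos: [0.4238, 0.0998, 0.1224]
eef_rot: [-0.694, 0.72, 0.001, 0.0]
contact_force: [0.8, -0.0, -0.2]
opening: 0.5
finger_force: 0.0
177.95188833808558 [ 0.0038 -0.0021  0.1089] [-0.02  0.74 -0.5   2.22  0.96  0.41  1.78]
```

```bash
python3 -m inch '0 0.0038 -0.0021 0.035 0 0 0.007;0 0 0 0.035 0 0 0;0 0 0 0.025 0 0 0;0 0 0 0.013 0 0 0;0 0 0 0 0 0 0;-1 0 0 0 0 0 0;-1 0 0 0 0 0 0;-1 0 0 0 0 0 0;-1 0 0 0 0 0 0;-1 0 0 0 0 0 0;-1 0 0 0 0 0 0;-1 0 0 0 0 0 0;-1 0 0 0 0 0 0' 40
python3 -m inch '-1 0 0 -0.02 0 0 0;-1 0 0 -0.03 0 0 0;-1 0 0 -0.03 0 0 0;-1 0 0 0 0 0 0;-1 0 0 0 0 0 0'
python3 - <<'E'
from h import *
s=get_state(); print(toolyaw(),s['tool_pos'],bed(s['tool_pos']))
p,W=cloud("wrist"); save('w5.png',p); print(np.nanmin(W[...,2]))
E
```

```text
clock: 13.67
tool_pos: [0.4295, 0.0923, 0.0374]
eef_rot: [-0.689, 0.725, -0.004, 0.003]
contact_force: [0.9, 0.6, -0.1]
opening: 0.006
finger_force: 0.0
clock: 14.08
tool_pos: [0.43, 0.0908, 0.0891]
eef_rot: [-0.688, 0.725, -0.006, 0.002]
contact_force: [0.1, 0.3, -0.0]
opening: 0.012
finger_force: 0.0
176.9917997785141 [0.43004996 0.09084857 0.08913051] [-0.13271352 -0.19489216]
-0.0027923482934976433
```

View pics/w5.png

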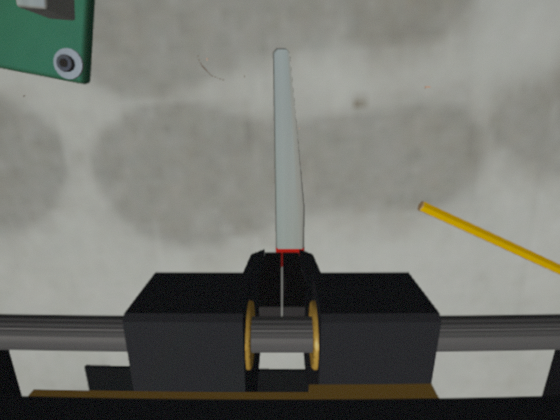

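The wedge was missed: the fingers shut above the tail because the arm could not get below z=0.037 here. I check the joints.

```bash
python3 -m inch '0 0 0 -0.04 0 0 0;0 0 0 -0.04 0 0 0;0 0 0 0 0 0 0;0 0 0 0 0 0 0;0 0 0 0 0 0 0;0 0 0 0 0 0 0'
python3 - <<'E'
from h import *
s=get_state(); print(toolyaw(),s['tool_pos'],s['q'].round(3))
print(R.from_quat(s["eef_rot"]).as_matrix().round(3))
E
```

```text
clock: 14.63
tool_pos: [0.428, 0.0904, 0.1668]
eef_rot: [-0.689, 0.725, -0.006, -0.001]
contact_force: [0.4, 0.1, -1.5]
opening: 0.432
finger_force: 0.0
177.05084581324846 [0.42797538 0.09036682 0.16681236] [ 0.057  0.663 -0.6    2.186  0.803  0.523  1.922]
[[-0.052 -0.999  0.007]
 [-0.999  0.051 -0.01 ]
 [ 0.01  -0.008 -1.   ]]
```

Joint 7 runs out this way (positive q7 is positive yaw), so I turn the tool half round.

```bash
python3 -m inch '0 0 0 0 0 0 0.1205;0 0 0 0 0 0 0.1205;0 0 0 0 0 0 0.1205;0 0 0 0 0 0 0.1205;0 0 0 0 0 0 0.1205;0 0 0 0 0 0 0.1205;0 0 0 0 0 0 0.1205;0 0 0 0 0 0 0.1205;0 0 0 0 0 0 0.1205;0 0 0 0 0 0 0.1205;0 0 0 0 0 0 0.1205;0 0 0 0 0 0 0.1205;0 0 0 0 0 0 0.1205'
python3 -m inch '0 0 0 0 0 0 0.1205;0 0 0 0 0 0 0.1205;0 0 0 0 0 0 0.1205;0 0 0 0 0 0 0.1205;0 0 0 0 0 0 0.1205;0 0 0 0 0 0 0.1205;0 0 0 0 0 0 0.1205;0 0 0 0 0 0 0.1205;0 0 0 0 0 0 0.1205;0 0 0 0 0 0 0.1205;0 0 0 0 0 0 0.1205;0 0 0 0 0 0 0.1205;0 0 0 0 0 0 0.1205;0 0 0 0 0 0 0'
python3 - <<'E'
from h import *
s=get_state(); print(toolyaw(),s['tool_pos'],s['q'].round(3),rel([.4257,.0960,.0135]).round(4))
M=R.from_quat(s["eef_rot"]).as_matrix()
print(M.round(3)); print('tilt rotvec tool', np.cross(M.T@np.array([0,0,-1.]),[0,0,1]).round(3)*-1)
p,W=cloud("wrist"); save('w6.png',p)
c,a=wedge(W,[.425,.05],[0,-1]); print(c,a)
E
```

```text
clock: 15.72
tool_pos: [0.428, 0.0907, 0.167]
eef_rot: [0.026, 1.0, -0.005, 0.004]
contact_force: [0.3, 0.1, 0.2]
opening: 0.503
finger_force: 0.0
clock: 16.88
tool_pos: [0.428, 0.0907, 0.1672]
eef_rot: [0.723, 0.691, -0.001, 0.007]
contact_force: [-0.1, 0.0, 0.4]
opening: 0.501
finger_force: 0.0
-2.59655656330338 [0.42801974 0.09066556 0.16718366] [-0.447  0.622  0.194  2.211 -0.312  0.328 -0.038] [ 0.007  -0.0039  0.1536]
[[ 0.045  0.999  0.008]
 [ 0.999 -0.045 -0.012]
 [-0.011  0.009 -1.   ]]
tilt rotvec tool [ 0.009  0.011 -0.   ]
len 0.1274660307219445 tail y [-0.00978485  0.007502  ] z 0.020502858202797344 2499
[0.42469879 0.05248566] -92.88543038722007
```

```bash
python3 -m inch '0 0.0085 -0.0038 0.035 0.009 0.011 0.004;0 0 0 0.035 0 0 0;0 0 0 0.035 0 0 0;0 0 0 0.03 0 0 0;0 0 0 0.018 0 0 0;0 0 0 0 0 0 0;0 0 0 0 0 0 0'
python3 - <<'E'
from h import *
s=get_state(); print(toolyaw(),s['tool_pos'],s['q'].round(3),rel([.4258,.0975,.0135]).round(4))
E
```

```text
clock: 17.52
tool_pos: [0.4283, 0.1007, 0.0491]
eef_rot: [0.723, 0.691, -0.003, -0.004]
contact_force: [-0.4, 0.0, 0.5]
opening: 0.498
finger_force: 0.0
-2.597969334694014 [0.42827386 0.10065566 0.04910964] [-0.352  0.875  0.032  2.244 -0.747  0.043  0.37 ] [-0.0033 -0.002   0.0356]
```

Joint 6 hits its limit this close in. A tilt of about 0.1 rad towards the base should give the missing reach.

```bash
python3 -m inch '-0.3 0 0 0 0.05 0 0;-0.3 0 0 0 0.05 0 0;-0.3 0 0 0 0 0 0;-0.3 0 0 0 0 0 0'
python3 - <<'E'
from h import *
s=get_state(); print(toolyaw(),s['tool_pos'],s['q'].round(3),rel([.4258,.0975,.014]).round(4)); print(R.from_quat(s["eef_rot"]).as_matrix().round(3))
E
```

```text
clock: 17.85
tool_pos: [0.4292, 0.1007, 0.0501]
eef_rot: [0.722, 0.69, -0.036, -0.039]
contact_force: [0.4, 0.4, -0.6]
opening: 0.348
finger_force: 0.0
-2.5945678424724874 [0.42923147 0.10065084 0.05009834] [-0.41   0.893  0.169  2.16  -0.716  0.257  0.366] [-0.0033  0.0005  0.0362]
[[ 0.045  0.993 -0.106]
 [ 0.999 -0.045  0.006]
 [ 0.001 -0.106 -0.994]]
```

```bash
python3 -m inch '-0.3 -0.0033 0.0005 0.016 0 0 0;-0.3 0 0 0.014 0 0 0;-0.3 0 0 0.006 0 0 0;-0.3 0 0 0 0 0 0;-0.3 0 0 0 0 0 0'
python3 - <<'E'
from h import *
s=get_state(); print(toolyaw(),s['q'].round(3),rel([.4258,.0975,.014]).round(4))
E
```

```text
clock: 18.27
tool_pos: [0.4243, 0.0978, 0.0142]
eef_rot: [0.722, 0.689, -0.037, -0.04]
contact_force: [0.2, 0.0, 0.9]
opening: 0.35
finger_force: 0.0
-2.669003360672839 [-0.352  0.961  0.079  2.171 -0.747  0.154  0.397] [-0.0002  0.0015  0.0001]
```

```bash
python3 -m inch '-1 0 0 0 0 0 0;-1 0 0 0 0 0 0;-1 0 0 0 0 0 0;-1 0 0 0 0 0 0;-1 0 0 0 0 0 0;-1 0 0 0 0 0 0' 45
python3 -m inch '-1 0 -0.0021 -0.0199 0 0 0;-1 0 -0.0021 -0.0199 0 0 0;-1 0 -0.0021 -0.0199 0 0 0;-1 -0.0026 0.0335 0 0 0 0;-1 -0.0026 0.0335 0 0 0 0;-1 -0.0026 0.0335 -0.001 -0.053 0 0;-1 -0.0026 0.0335 0 -0.053 0 0;-1 -0.0026 0.0335 0 0 0 0;-1 0 0 0 0 0 0.102;-1 0 0 0 0 0 0.102;-1 0 0 0 0 0 0;-1 0 0 0 0 0 0'
python3 - <<'E'
from h import *
s=get_state(); M=R.from_quat(s["eef_rot"]).as_matrix(); print(toolyaw(),bed(s['tool_pos']),s['q'].round(3)); print(M.round(3))
p,W=cloud("wrist"); save('w7.png',p); np.savez('/tmp/w7.npz',p=p,W=W)
t=np.array(s['tool_pos']); c0=t[:2]+.045*bx
try:
  c,a=wedge(W,c0,bx,.055,.11); print(c,a,bed(c))
except Exception as e: print(e)
E
```

```text
clock: 18.77
tool_pos: [0.4253, 0.0979, 0.0142]
eef_rot: [0.722, 0.689, -0.036, -0.04]
contact_force: [-0.2, 0.7, 6.2]
opening: 0.211
finger_force: 43.9
clock: 19.77
tool_pos: [0.5904, 0.0772, 0.0613]
eef_rot: [0.789, 0.614, -0.001, -0.002]
contact_force: [-0.4, 0.5, -1.9]
opening: 0.197
finger_force: 44.4
-14.214122594897434 [-0.15919619 -0.03610611] [-0.427  0.969  0.403  1.794 -0.699  0.531  0.19 ]
[[ 0.246  0.969 -0.004]
 [ 0.969 -0.246  0.002]
 [ 0.001 -0.005 -1.   ]]
index -1 is out of bounds for axis 0 with size 0
```

View pics/w7.png

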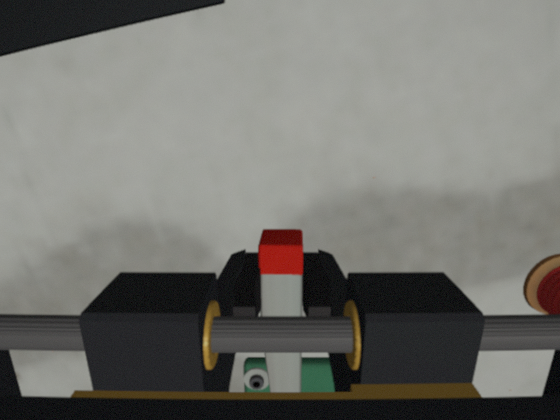

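The wedge is held, its red butt at (281,252) towards the camera. I measure its pose in the grip from the tail's depth.

```bash
cat >> h.py <<'E'
def heldwedge(W,t):
    P=W.reshape(-1,3); P=P[np.isfinite(P[:,2])]; d=P[:,:2]-B; X=d@bx; Y=d@by; tx,ty=bed(t)
    m=(abs(Y-ty)<.0125)&(X<tx-.012)&(X>tx-.04)&(P[:,2]>t[2]-.02)&(P[:,2]<t[2]+.015)
    X,Y,Z=X[m],Y[m],P[m,2]; top=np.percentile(Z,80); k=Z>top-.004
    for _ in range(3):
        A=np.c_[X[k]-tx,Y[k]-ty,np.ones(k.sum())]; co=np.linalg.lstsq(A,Z[k],rcond=None)[0]
        k=abs(np.c_[X-tx,Y-ty,np.ones(len(X))]@co-Z)<.0012
    print('top plane dz/dx,dz/dy,z at tcp',co.round(4),'n',k.sum())
    e=[]
    for a in np.arange(X[k].min()+.001,X[k].max()-.003,.003):
        q=Y[k][(X[k]>=a)&(X[k]<a+.003)]; 
        if len(q)>15: e.append((a+.0015,*np.percentile(q,[2,98])))
    e=np.array(e); print('edges x,ylo,yhi mm\n',(e*1000).round(1)); print('butt x',np.percentile(X,1).round(4), 'mid slope',np.polyfit(e[:,0],e[:,1:].mean(1),1)[0].round(3))
E
python3 - <<'E'
from h import *
s=get_state();W=np.load('/tmp/w7.npz')['W']; heldwedge(W,s['tool_pos'])
p,W=cloud("top"); save('t2.png',p[170:270,200:340]); Z=W[...,2]; d=W[...,:2]-B;X=d@bx;Y=d@by
m=(Z>.05)&(Z<.08)&(abs(Y+.033)<.02)&(X<-.04)&(X>-.15)
for a in np.arange(-.145,-.04,.01):
    k=m&(X>=a)&(X<a+.01); print(round(a,3),k.sum(),np.round([np.median(Z[k]),Y[k].mean()],4) if k.sum() else '')
E
```

```text
top plane dz/dx,dz/dy,z at tcp [0.1518 0.0361 0.0695] n 646
edges x,ylo,yhi mm
 [[-175.4  -45.5  -28.1]]
butt x -0.1779 mid slope 0.105
-0.145 2 [ 0.069  -0.0375]
-0.135 18 [ 0.0661 -0.0364]
-0.125 21 [ 0.0654 -0.0366]
-0.115 21 [ 0.0639 -0.0365]
-0.105 18 [ 0.0649 -0.0356]
-0.095 17 [ 0.0677 -0.0355]
-0.085 16 [ 0.0669 -0.0348]
-0.075 15 [ 0.0655 -0.0338]
-0.065 14 [ 0.0642 -0.0337]
-0.055 12 [ 0.0646 -0.0326]
-0.045 0 h.py:54: RankWarning: Polyfit may be poorly conditioned
  e=np.array(e); print('edges x,ylo,yhi mm\n',(e*1000).round(1)); print('butt x',np.percentile(X,1).round(4), 'mid slope',np.polyfit(e[:,0],e[:,1:].mean(1),1)[0].round(3))
```

```bash
python3 -m inch '-1 0 0.0023 0.015 0 0 0;-1 0 0 0.012 0 0 0;-1 0 0 0.007 0 0 0;-1 0 0 0 0 0 0;-1 0 0 0 0 0 0'
python3 - <<'E'
from h import *
s=get_state(); print(toolyaw(),bed(s['tool_pos']))
p,W=cloud("wrist"); save('w8.png',p); heldwedge(W,s['tool_pos'])
p,W=cloud("top"); Z=W[...,2]; d=W[...,:2]-B;X=d@bx;Y=d@by
m=(Z>.023)&(Z<.05)&(abs(Y+.033)<.02)&(X<-.04)&(X>-.15)
for a in np.arange(-.135,-.04,.01):
    k=m&(X>=a)&(X<a+.01); print(round(a,3),k.sum(),np.round([np.median(Z[k]),Y[k].mean()],4) if k.sum() else '')
E
```

```text
clock: 20.28
tool_pos: [0.5929, 0.0763, 0.027]
eef_rot: [0.79, 0.613, -0.001, -0.002]
contact_force: [-0.3, -0.1, -1.2]
opening: 0.203
finger_force: 44.4
-14.388076306636421 [-0.15891419 -0.03346087]
top plane dz/dx,dz/dy,z at tcp [0.1184 0.0364 0.0347] n 645
edges x,ylo,yhi mm
 [[-175.1  -43.1  -25.8]]
butt x -0.1775 mid slope 0.098
-0.135 18 [ 0.0309 -0.0333]
-0.125 18 [ 0.032  -0.0334]
-0.115 19 [ 0.0313 -0.034 ]
-0.105 18 [ 0.0325 -0.0327]
-0.095 17 [ 0.0336 -0.0323]
-0.085 13 [ 0.0315 -0.0312]
-0.075 16 [ 0.031  -0.0312]
-0.065 11 [ 0.0309 -0.0305]
-0.055 12 [ 0.0294 -0.0296]
-0.045 0 h.py:54: RankWarning: Polyfit may be poorly conditioned
  e=np.array(e); print('edges x,ylo,yhi mm\n',(e*1000).round(1)); print('butt x',np.percentile(X,1).round(4), 'mid slope',np.polyfit(e[:,0],e[:,1:].mean(1),1)[0].round(3))
```

```bash
python3 -m inch '-1 -0.008 0 0 0 0 0;-1 -0.008 0 0 0 0 0;-1 -0.008 0 0 0 0 0;-1 -0.006 0 0 0 0 0;-1 0 0 0 0 0 0'
python3 - <<'E'
from h import *
s=get_state(); f=s["contact_force"]; print(toolyaw(),bed(s['tool_pos']),'F bed',f[:2]@bx,f[:2]@by,f[2])
E
python3 -m inch '-1 -0.008 0 0 0 0 0;-1 -0.008 0 0 0 0 0;-1 -0.008 0 0.001 0 0 0;-1 0 0 0.001 0 0 0;-1 0 0 0 0 0 0'
python3 - <<'E'
from h import *
s=get_state(); f=s["contact_force"]; print(toolyaw(),bed(s['tool_pos']),'F bed',f[:2]@bx,f[:2]@by,f[2])
E
```

```text
clock: 20.8
tool_pos: [0.5856, 0.0454, 0.0283]
eef_rot: [0.791, 0.612, -0.001, -0.002]
contact_force: [-0.0, -0.6, -1.8]
opening: 0.198
finger_force: 44.4
-14.529730431004854 [-0.12715842 -0.03295794] F bed 0.5867995509610591 0.11366951721562962 -1.8316256237741468
clock: 21.22
tool_pos: [0.5797, 0.0225, 0.0258]
eef_rot: [0.791, 0.612, -0.001, -0.001]
contact_force: [-0.8, -1.0, -2.2]
opening: 0.201
finger_force: 44.4
-14.511294681594995 [-0.10356581 -0.032967  ] F bed 1.1674169422147904 -0.5629629187686723 -2.1608450247242477
```

```bash
python3 -m inch '-1 -0.006 0 0.0008 0 0 0;-1 0 0 0.0006 0 0 0;-1 0 0 0 0 0 0'
python3 -m inch '-0.2 0 0 0 0 0 0;-0.2 0 0 0 0 0 0;-0.2 0 0 0 0 0 0;-0.2 0 0 0 0 0 0;-0.2 0 0 0 0 0 0'
python3 -m inch '-0.2 0 0 -0.03 0 0 0;-0.2 0 0 -0.04 0 0 0;-0.2 0 0 -0.04 0 0 0;-0.2 0 0 -0.04 0 0 0;-0.2 0 0 0 0 0 0;-0.2 0 0 0 0 0 0'
python3 - <<'E'
from h import *
s=get_state(); print(toolyaw(),bed(s['tool_pos']))
p,W=cloud("wrist"); save('w9.png',p); np.savez('/tmp/w9.npz',p=p,W=W)
p,W=cloud("top"); 
c=cv2.resize(p[170:290,150:350],None,fx=4,fy=4,interpolation=cv2.INTER_CUBIC); save('t3.png',c)
try:
    c,a=wedge(W,world(-.085,-.032),bx,.02,.034); print(bed(c),a-(-104.34))
except Exception as e: print(e)
E
```

```text
clock: 21.47
tool_pos: [0.5786, 0.0183, 0.0248]
eef_rot: [0.79, 0.613, -0.0, -0.002]
contact_force: [-2.2, 1.5, 2.2]
opening: 0.199
finger_force: 44.4
clock: 21.88
tool_pos: [0.5789, 0.0182, 0.0245]
eef_rot: [0.79, 0.613, -0.0, -0.001]
contact_force: [-0.0, -0.1, 0.3]
opening: 0.4
finger_force: 0.0
clock: 22.38
tool_pos: [0.5806, 0.0179, 0.1768]
eef_rot: [0.79, 0.613, 0.002, -0.0]
contact_force: [-1.0, -0.5, 0.1]
opening: 0.399
finger_force: 0.0
-14.378241308656815 [-0.09927887 -0.03095076]
len 0.12526916193551416 tail y [-0.00544671  0.0108631 ] z 0.029544674592304206 221
[-0.01389168 -0.02828411] 7.790042291272215
```

View pics/t3.png

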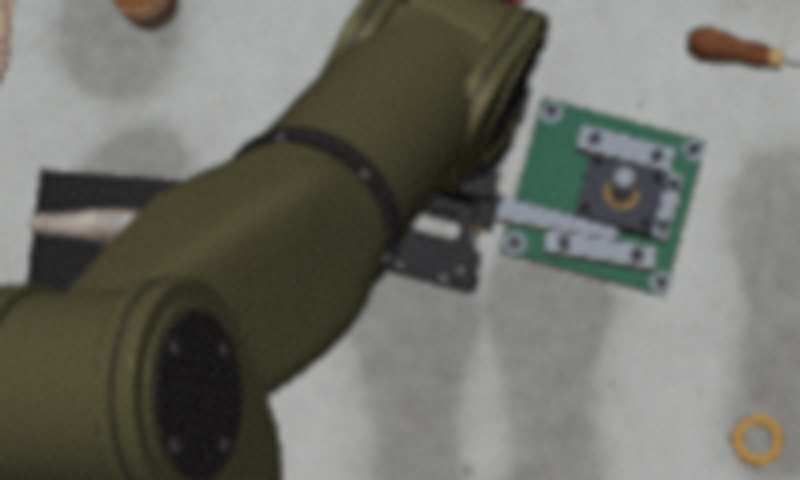

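The wedge lies in the slot, its tip near (615,232) of the crop between foot and rail. Now I go over the hammer.

```bash
python3 -m inch '0 0 0 0 0 0 -0.1133;0 0 0 0 0 0 -0.1133;0 0 0 0 0 0 -0.1133;0 0 0 0 0 0 -0.1133;0 0 0 0 0 0 -0.1133;0 0 0 0 0 0 -0.1133;0 0 0 0 0 0 -0.1133;0 0 0 0 0 0 -0.1133;0 0 0 0 0 0 -0.1133;0 0 0 0 0 0 -0.1133;0 0 0 0 0 0 -0.1133;0 0 0 0 0 0 -0.1133;0 0 0 0 0 0 -0.1133;0 0 0 0 0 0 -0.1133;0 0 0 0 0 0 -0.1133;0 0 0 0 0 0 0'
python3 -m inch '0 0.0157 0.0343 -0.009 0 0 0;0 0.0157 0.0343 -0.009 0 0 0;0 0.0157 0.0343 -0.009 0 0 0;0 0.0157 0.0343 -0.009 0 0 0;0 0.0157 0.0343 -0.009 0 0 0;0 0.0157 0.0343 -0.009 0 0 0;0 0.0157 0.0343 -0.009 0 0 0;0 0 0 0 0 0 0;0 0 0 0 0 0 0'
cat >> h.py <<'E'
def hammer(W,c=(.46,.29)):
    """handle axis, head axis from points above mat; returns origin, yaw of hammer y, grip point"""
    Z=W[...,2]; m=(abs(W[...,0]-c[0])<.17)&(abs(W[...,1]-c[1])<.1)&(Z>.013)&(Z<.055)
    n,l,st,_=cv2.connectedComponentsWithStats(m.astype(np.uint8)); P=W[l==1+np.argmax(st[1:,4])][:,:2]
    d=np.array([1.,0])
    for _ in range(4):
        n_=np.array([-d[1],d[0]]); s=P@d; t=P@n_; hs=np.percentile(s,99.5)
        k=(s<hs-.042)&(s>hs-.15)
        e=[(a+.0025,(np.percentile(t[(s>=a)&(s<a+.005)],3)+np.percentile(t[(s>=a)&(s<a+.005)],97))/2) for a in np.arange(hs-.15,hs-.045,.005) if ((s>=a)&(s<a+.005)).sum()>5]
        sl,b=np.polyfit(*np.array(e).T,1); d=d+sl*n_; d/=np.linalg.norm(d)
    n_=np.array([-d[1],d[0]]); s=P@d; t=P@n_; hd=s>hs-.02
    tt=np.percentile(t[hd],[.5,99.5]); face=t<tt[0]+.02
    hy=np.mean(np.percentile(s[hd|(s>hs-.035)&(abs(t-np.median(e,0)[1])>.02)],[2,98]))
    fs=np.percentile(s[face&(s>hs-.05)],[2,98]); tc=np.polyval(np.polyfit(*np.array(e).T,1),0)
    n_=np.array([-d[1],d[0]]);t2=(P@n_)[(s<hs-.042)&(s>hs-.08)]; tm=np.mean(np.percentile(t2,[3,97]))
    print('n',len(P),'face s range',fs,'head s',hs,'t ends rel handle',tt-tm,'handle w',np.ptp(np.percentile(t2,[2,98])))
    head=fs.mean()*d+tm*n_
    return head,np.degrees(np.arctan2(d[1],d[0])),head-.038*d
E
python3 - <<'E'
from h import *
s=get_state(); print(toolyaw(),s['tool_pos'],s['q'].round(2))
p,W=cloud("wrist"); save('w10.png',p); np.savez('/tmp/w10.npz',p=p,W=W)
print(hammer(W))
E
```

```text
clock: 23.82
tool_pos: [0.5779, 0.0179, 0.1727]
eef_rot: [0.06, 0.998, 0.001, -0.003]
contact_force: [0.1, 0.9, -1.0]
opening: 0.498
finger_force: 0.0
clock: 24.57
tool_pos: [0.4977, 0.2728, 0.2374]
eef_rot: [0.059, 0.998, 0.002, -0.002]
contact_force: [0.5, -0.3, -0.7]
opening: 0.503
finger_force: 0.0
83.17958902129521 [0.49769097 0.27279908 0.23742202] [-0.64  0.63  0.1   1.76 -0.1   0.76  0.97]
n 6921 face s range [0.53572591 0.56289516] head s 0.5618177447594167 t ends rel handle [-0.04970007  0.0650265 ] handle w 0.017909322688995255
(array([0.55340402, 0.28679219]), np.float64(-0.8068668878248768), array([0.51540779, 0.2873273 ]))
```

View pics/w10.png

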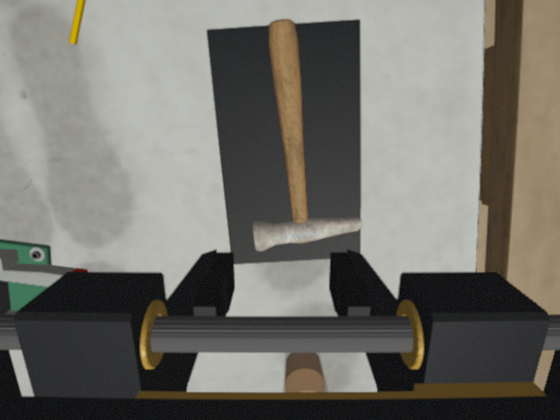

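The hammer lies on the mat, broad face at (262,236) towards the bed, handle along world x. Now I grip it.

```bash
python3 -m inch '0 0 0 0 0 0 -0.084;0 -0.0172 0.0151 0.02 0 0 0;0 0 0 0.04 0 0 0;0 0 0 0.04 0 0 0;0 0 0 0.04 0 0 0;0 0 0 0.04 0 0 0;0 0 0 0.025 0 0 0;0 0 0 0.01 0 0 0;0 0 0 0 0 0 0;0 0 0 0 0 0 0'
python3 - <<'E'
from h import *
print(toolyaw(),rel([.5154,.2873,.016]).round(4))
E
```

```text
clock: 25.45
tool_pos: [0.5174, 0.2832, 0.0235]
eef_rot: [0.02, 1.0, 0.001, -0.001]
contact_force: [0.6, -0.4, 0.4]
opening: 0.505
finger_force: 0.0
87.65645781373411 [0.0021 0.004  0.0075]
```

```bash
python3 -m inch '0 0.0021 0.004 0.0075 0 0 0;0 0 0 0 0 0 0;-1 0 0 0 0 0 0;-1 0 0 0 0 0 0;-1 0 0 0 0 0 0;-1 0 0 0 0 0 0;-1 0 0 0 0 0 0;-1 0 0 0 0 0 0;-1 0 0 0 0 0 0;-1 0 0 0 0 0 0' 60
python3 -m inch '-1 0 0 -0.02 0 0 0;-1 0 0 -0.03 0 0 0;-1 0 0 -0.03 0 0 0;-1 0 0 0 0 0 0;-1 0 0 0 0 0 0'
python3 - <<'E'
from h import *
s=get_state(); print(toolyaw(),s['tool_pos'])
p,W=cloud("wrist"); save('w11.png',p); np.savez('/tmp/w11.npz',p=p,W=W)
E
```

```text
clock: 26.28
tool_pos: [0.515, 0.2887, 0.0163]
eef_rot: [0.019, 1.0, 0.001, -0.001]
contact_force: [-1.5, -0.4, 5.4]
opening: 0.205
finger_force: 59.9
clock: 26.7
tool_pos: [0.5154, 0.2886, 0.0963]
eef_rot: [0.019, 1.0, 0.002, -0.0]
contact_force: [-0.7, 0.2, -4.5]
opening: 0.203
finger_force: 59.9
87.78239581947163 [0.51543668 0.28862079 0.09634334]
```

View pics/w11.png

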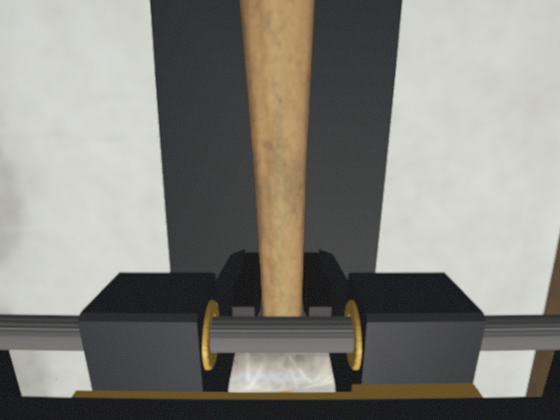

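```bash
python3 -m inch '-1 0 0 0 0 0 0.1057;-1 0 0 0 0 0 0.1057;-1 -0.018 -0.0271 0 0 0 0;-1 -0.018 -0.0271 0 0 0 0;-1 -0.018 -0.0271 0 0 0 0;-1 -0.018 -0.0271 0 0 0 0;-1 -0.018 -0.0271 0 0 0 0;-1 0 0 0.03 0 0 0;-1 0 0 0.02 0 0 0;-1 0 0 0 0 0 0;-1 0 0 0 0 0 0'
python3 - <<'E'
from h import *
s=get_state(); print(toolyaw(),s['tool_pos'],bed(s['tool_pos']))
p,W=cloud("top"); c=cv2.resize(p[170:290,150:350],None,fx=4,fy=4,interpolation=cv2.INTER_CUBIC); save('t4.png',c)
p2,_=cloud("scene"); save('s4.png',cv2.resize(p2[150:290,130:370],None,fx=3,fy=3,interpolation=cv2.INTER_CUBIC))
E
```

```text
clock: 27.67
tool_pos: [0.566, 0.1348, 0.0428]
eef_rot: [0.124, 0.992, 0.0, -0.004]
contact_force: [-0.2, -0.1, -4.4]
opening: 0.209
finger_force: 59.9
75.70777094994811 [0.56604312 0.13479424 0.04280222] [-0.20897213 -0.0740204 ]
```

View pics/s4.png

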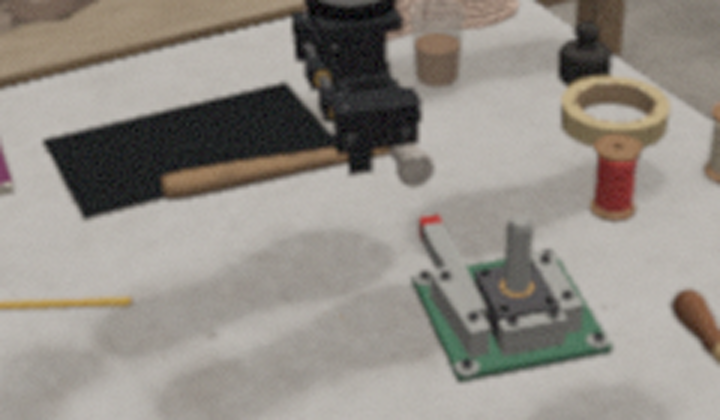

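The hammer's broad face (415,165) is lined up behind the wedge's butt (430,222), and the wedge is seated between foot and rail. I lower the hammer and approach.

```bash
python3 -m inch '-1 -0.003 0 0.012 0 0 0;-1 0 0 0.008 0 0 0;-1 0 0 0.003 0 0 0;-1 0 -0.01 0 0 0 0;-1 0 -0.01 0 0 0 0;-1 0 -0.01 0 0 0 0;-1 0 -0.004 0 0 0 0;-1 0 0 0 0 0 0'
python3 - <<'E'
from h import *
s=get_state(); f=s["contact_force"]; print(toolyaw(),s['tool_pos'][2],bed(s['tool_pos']),'F',f[:2]@bx,f[:2]@by,f[2])
E
python3 -m inch '-1 0 -0.003 0 0 0 0;-1 0 -0.003 0 0 0 0;-1 0 -0.003 0 0 0 0;-1 0 -0.003 0 0 0 0;-1 0 -0.003 0 0 0 0;-1 0 0 0 0 0 0'
python3 - <<'E'
from h import *
s=get_state(); f=s["contact_force"]; print(toolyaw(),s['tool_pos'][2],bed(s['tool_pos']),'F',f[:2]@bx,f[:2]@by,f[2])
E
```

```text
clock: 28.43
tool_pos: [0.5626, 0.0983, 0.0226]
eef_rot: [0.126, 0.992, 0.0, -0.001]
contact_force: [0.2, 0.3, -5.0]
opening: 0.207
finger_force: 59.9
75.49028299172103 0.02258112110359749 [-0.17272001 -0.06830482] F -0.35530856368758373 0.13926866316306652 -4.999091786120109
clock: 28.93
tool_pos: [0.5591, 0.0861, 0.0222]
eef_rot: [0.125, 0.992, 0.001, -0.001]
contact_force: [0.5, 0.0, -4.5]
opening: 0.204
finger_force: 59.9
75.66322776731931 0.022229607473165602 [-0.16012915 -0.06867423] F -0.15759338210032217 0.5237727456882061 -4.494118439288723
```

```bash
python3 -m inch '-1 0.0025 -0.002 0 0 0 0;-1 0 -0.002 0 0 0 0;-1 0 -0.002 0 0 0 0;-1 0 0 0 0 0 0'
python3 - <<'E'
from h import *
s=get_state(); f=s["contact_force"]; print(s['tool_pos'][2],bed(s['tool_pos']),'F',f[:2]@bx,f[:2]@by,f[2])
E
python3 -m inch '-1 0 -0.002 0 0 0 0;-1 0 -0.002 0 0 0 0;-1 0 0 0 0 0 0'
python3 - <<'E'
from h import *
s=get_state(); f=s["contact_force"]; print(s['tool_pos'][2],bed(s['tool_pos']),'F',f[:2]@bx,f[:2]@by,f[2])
E
```

```text
clock: 29.27
tool_pos: [0.5558, 0.0817, 0.0223]
eef_rot: [0.124, 0.992, 0.001, -0.001]
contact_force: [1.3, 1.9, -4.1]
opening: 0.206
finger_force: 60.0
0.02231273080803809 [-0.15502747 -0.07080492] F -2.176683112894908 0.7345840565853201 -4.095572982579129
clock: 29.52
tool_pos: [0.5552, 0.0778, 0.0223]
eef_rot: [0.124, 0.992, 0.001, -0.0]
contact_force: [2.5, 3.5, -4.2]
opening: 0.205
finger_force: 60.1
0.02234728565039745 [-0.15106497 -0.0704589 ] F -3.987149094868797 1.5730150625620205 -4.234270036831943
```

```bash
python3 -m inch '-1 0 -0.002 0 0 0 0;-1 0 -0.002 0 0 0 0;-1 0 -0.001 0 0 0 0'
python3 - <<'E'
from h import *
s=get_state(); f=s["contact_force"]; print(toolyaw(),bed(s['tool_pos']),'F',f[:2]@bx,f[:2]@by,f[2])
E
python3 -m inch '-1 0 -0.002 0 0 0 0;-1 0 -0.002 0 0 0 0;-1 0 -0.001 0 0 0 0'
python3 - <<'E'
from h import *
s=get_state(); f=s["contact_force"]; print(toolyaw(),bed(s['tool_pos']),'F',f[:2]@bx,f[:2]@by,f[2])
E
```

```text
clock: 29.77
tool_pos: [0.5541, 0.0754, 0.0224]
eef_rot: [0.123, 0.992, 0.003, -0.0]
contact_force: [3.2, 7.4, -5.1]
opening: 0.209
finger_force: 60.4
75.84387136815793 [-0.14843585 -0.07084759] F -7.947176856013269 1.3028489968019916 -5.124548021322941
clock: 30.02
tool_pos: [0.5532, 0.0738, 0.0224]
eef_rot: [0.122, 0.993, 0.005, -0.0]
contact_force: [2.4, 13.5, -4.1]
opening: 0.206
finger_force: 60.8
76.03966673765322 [-0.14672997 -0.07141349] F -13.709498039551088 -1.0487676669509838 -4.074523786222116
```

```bash
python3 -m inch '-1 0 0.01 0 0 0 0;-1 0 0.004 0 0 0 0;-1 0 -0.004 0 0 0 0;-1 0 -0.01 0 0 0 0;-1 0 -0.002 0 0 0 0;-1 0 0 0 0 0 0'
python3 - <<'E'
from h import *
s=get_state(); f=s["contact_force"]; print(toolyaw(),bed(s['tool_pos']),'F',f[:2]@bx,f[:2]@by,f[2])
E
python3 -m inch '-1 0 0.01 0 0 0 0;-1 0 0.006 0 0 0 0;-1 0 -0.006 0 0 0 0;-1 0 -0.01 0 0 0 0;-1 0 -0.002 0 0 0 0;-1 0 0 0 0 0 0'
python3 - <<'E'
from h import *
s=get_state(); f=s["contact_force"]; print(toolyaw(),bed(s['tool_pos']),'F',f[:2]@bx,f[:2]@by,f[2])
E
```

```text
clock: 30.52
tool_pos: [0.5513, 0.074, 0.0222]
eef_rot: [0.12, 0.993, 0.006, -0.001]
contact_force: [1.0, 18.0, -5.1]
opening: 0.207
finger_force: 60.6
76.18032603569583 [-0.14642878 -0.07323278] F -17.63276804624539 -3.5250690256694712 -5.143067745615459
clock: 31.02
tool_pos: [0.5511, 0.0735, 0.0223]
eef_rot: [0.119, 0.993, 0.007, -0.001]
contact_force: [-0.0, 21.8, -5.0]
opening: 0.207
finger_force: 61.0
76.28044888580993 [-0.14587487 -0.0733561 ] F -21.103165474023015 -5.4071488705286574 -5.008207106850208
```

```bash
python3 -m inch '-1 0 0.01 0 0 0 0;-1 0 0.007 0 0 0 0;-1 -0.002 -0.007 0 0 0 0;-1 0 -0.01 0 0 0 0;-1 0 -0.001 0 0 0 0;-1 0 0 0 0 0 0'
python3 -m inch '-1 0 0.01 0 0 0 0;-1 0 0.007 0 0 0 0;-1 0 -0.007 0 0 0 0;-1 0 -0.01 0 0 0 0;-1 0 -0.001 0 0 0 0;-1 0 0 0 0 0 0'
python3 - <<'E'
from h import *
s=get_state(); f=s["contact_force"]; print(toolyaw(),bed(s['tool_pos']),'F',f[:2]@bx,f[:2]@by,f[2])
E
python3 -m inch '-1 0 0.02 0 0 0 0;-1 0 0.03 0 0 0 0;-1 0 0.02 -0.03 0 0 0;-1 0 0 -0.04 0 0 0;-1 0 0 0 0 0 0;-1 0 0 0 0 0 0'
python3 - <<'E'
from h import *
s=get_state(); print(toolyaw(),s['tool_pos'],bed(s['tool_pos']))
p,W=cloud("top"); Z=W[...,2]; d=W[...,:2]-B;X=d@bx;Y=d@by
k=(Z>.02)&(Z<.035)&(abs(Y+.033)<.012)&(X<-.05)&(X>-.16); print('wedge top butt x',np.percentile(X[k],[1,5]) if k.sum() else '',k.sum(),'y',Y[k].mean())
red=(p[...,0].astype(int)-p[...,1]>60)&(abs(Y+.033)<.03)&(X<-.05)&(X>-.16); print('red',red.sum(),X[red].min() if red.sum() else '',X[red].mean() if red.sum() else '')
print('wedge',*[ (bed(c),a+104.34) for c,a in [wedge(W,world(-.032,-.032),bx,.02,.0335)]])
p,W=cloud("scene"); Z=W[...,2]; d=W[...,:2]-B;X=d@bx;Y=d@by
red=(p[...,0].astype(int)-p[...,1]>60)&(abs(Y+.033)<.03)&(X<-.05)&(X>-.16); print('red scene',red.sum(),X[red].min() if red.sum() else '',np.median(X[red]) if red.sum() else '')
E
```

```text
clock: 31.52
tool_pos: [0.5532, 0.0726, 0.0223]
eef_rot: [0.119, 0.993, 0.008, -0.001]
contact_force: [-0.2, 24.3, -4.1]
opening: 0.206
finger_force: 61.2
clock: 32.02
tool_pos: [0.5528, 0.0724, 0.0223]
eef_rot: [0.119, 0.993, 0.008, -0.001]
contact_force: [0.0, 25.7, -5.6]
opening: 0.21
finger_force: 61.5
76.36324164186611 [-0.14520906 -0.07135213] F -24.909007718532937 -6.354446402711957 -5.58861213179002
clock: 32.52
tool_pos: [0.5709, 0.1254, 0.0939]
eef_rot: [0.127, 0.992, -0.0, 0.0]
contact_force: [0.2, -0.2, -4.8]
opening: 0.208
finger_force: 59.9
75.46501240764354 [0.57089034 0.12536784 0.09387427] [-0.20103998 -0.06698952]
wedge top butt x [-0.09510756 -0.0937457 ] 88 y -0.03423648241214367
red 20 -0.0953452679010896 -0.09065705964421325
len 0.1464011262667279 tail y [-0.00751672  0.01110857] z 0.02971439457445095 254
wedge (array([-0.0217124 , -0.03045789]), np.float64(5.463951790412764))
red scene 18 -0.09595468642226497 -0.0890312610195535
```

The butt is at bed x ≈ -95.5, so the wedge origin is ≈ -30.5 mm, 1.5 mm past first touch. Next I find the mat centre and a spot for the hammer.

Run:
```python
from h import *
z=np.load('/tmp/top0.npz'); p,W=z['p'].astype(int),z['W']
m=(abs(W[...,0]-.47)<.16)&(abs(W[...,1]-.29)<.12)&((p.max(2)<60)|(W[...,2]>.014))
q=rect(m,W); print('mat',q)
c=q[0]; a=np.radians(q[2] if q[2]<45 else q[2]-90); hy=np.array([np.cos(a),np.sin(a)]); hx=np.array([hy[1],-hy[0]])
t=c+.058*hy+.007*hx; print(np.degrees(a),'tcp target',t); 
s=get_state(); print(s['tool_pos'],toolyaw(),s['q'].round(2))
```

```text
mat (array([0.47035486, 0.28435681]), (146.7113800048828, 247.51625061035156), 86.81039428710938, np.float64(0.0038908679099742883), 3676)
-3.189605712890625 tcp target [0.52787553 0.27414051]
[0.56850119 0.12553729 0.09135849] 75.47428461475741 [-0.33  0.86  0.06  1.82 -0.11  0.47  1.12]
```

```bash
python3 -m inch '-1 0 0 0 0 0 -0.099;-1 0 0 0 0 0 -0.099;-1 0.01295 0.037 0 0 0 0;-1 0.01295 0.037 0 0 0 0;-1 0.01295 0.037 0 0 0 0;-1 0.01295 0.037 0 0 0 0;-1 0 0 0.03 0 0 0;-1 0 0 0.025 0 0 0;-1 0 0 0.012 0 0 0;-1 0 0 0 0 0 0;-1 0 0 0 0 0 0'
python3 -m inch '-1 0 0 0.003 0 0 0;-1 0 0 0.002 0 0 0;-1 0 0 0 0 0 0'
```

```text
clock: 33.53
tool_pos: [0.5252, 0.2775, 0.0246]
eef_rot: [0.027, 1.0, -0.0, -0.002]
contact_force: [-0.5, 0.6, -4.2]
opening: 0.2
finger_force: 59.9
clock: 33.78
tool_pos: [0.5262, 0.2798, 0.0214]
eef_rot: [0.026, 1.0, 0.001, -0.001]
contact_force: [0.1, -0.3, -4.8]
opening: 0.204
finger_force: 59.9
```

```bash
python3 -m inch '-1 0 0 0.002 0 0 0;-1 0 0 0.001 0 0 0;-1 0 0 0.001 0 0 0;-1 0 0 0 0 0 0'
python3 -m inch '-1 0 0 0.001 0 0 0;-1 0 0 0.0005 0 0 0;-1 0 0 0 0 0 0'
```

```text
clock: 34.12
tool_pos: [0.5257, 0.2801, 0.0168]
eef_rot: [0.026, 1.0, 0.001, -0.001]
contact_force: [-0.1, -0.1, -3.3]
opening: 0.208
finger_force: 59.9
clock: 34.37
tool_pos: [0.5258, 0.2802, 0.0163]
eef_rot: [0.026, 1.0, 0.001, -0.001]
contact_force: [-1.1, -0.6, 3.5]
opening: 0.205
finger_force: 59.9
```

```bash
python3 -m inch '-0.1 0 0 0 0 0 0;-0.1 0 0 0 0 0 0;-0.1 0 0 0 0 0 0;-0.1 0 0 0 0 0 0;-0.1 0 0 0 0 0 0;-0.1 0 0 0 0 0 0;-0.1 0 0 -0.02 0 0 0;-0.1 0 0 -0.04 0 0 0;-0.1 0 0 -0.04 0 0 0;-0.1 0 0 -0.04 0 0 0;-0.1 0 0 -0.04 0 0 0;-0.1 0 0 -0.04 0 0 0;-0.1 0 0 0 0 0 0.095;-0.1 0 0 0 0 0 0.095'
python3 - <<'E'
from h import *
p,W=cloud("wrist"); print('hammer',hammer(W))
p,W=cloud("top"); np.savez('/tmp/top5.npz',p=p,W=W); Z=W[...,2]; d=W[...,:2]-B;X=d@bx;Y=d@by
m=(W[...,0]>.33)&(W[...,0]<.66)&(W[...,1]>-.45)&(W[...,1]<-.15)&(Z>.005)&(Z<.03)
n,l,st,ce=cv2.connectedComponentsWithStats(m.astype(np.uint8))
for i in range(1,n):
    if st[i,4]>20: P=W[l==i]; print(((P.min(0)+P.max(0))/2)[:2].round(3),st[i,4],np.ptp(P,axis=0).round(3))
E
python3 -m inch '0.5 -0.0089 -0.0374 0 0 0 0;0.5 -0.0089 -0.0374 0 0 0 0;0.5 -0.0089 -0.0374 0 0 0 0;0.5 -0.0089 -0.0374 0 0 0 0;0.5 -0.0089 -0.0374 0 0 0 0;0.5 -0.0089 -0.0374 0 0 0 0;0.5 -0.0089 -0.0374 0 0 0 0;0.5 -0.0089 -0.0374 0 0 0 0;0.5 -0.0089 -0.0374 0 0 0 0;0.5 -0.0089 -0.0374 0 0 0 0;0.5 -0.0089 -0.0374 0 0 0 0;0.5 -0.0089 -0.0374 0 0 0 0;0.5 -0.0089 -0.0374 0 0 0 0;0.5 0 0 0 0 0 0;0.5 0 0 0 0 0 0'
cat >> h.py <<'E'
def rings(W,x0=.33,x1=.68,y0=-.46,y1=-.12,zlo=.006,zhi=.03):
    Z=W[...,2]; m=(W[...,0]>x0)&(W[...,0]<x1)&(W[...,1]>y0)&(W[...,1]<y1)&(Z>zlo)&(Z<zhi)&~((np.linalg.norm(W[...,:2]-B,axis=2)<.1))
    n,l,st,ce=cv2.connectedComponentsWithStats(m.astype(np.uint8))
    for i in range(1,n):
        if st[i,4]>80:
            P=W[l==i]; top=np.percentile(P[:,2],80); T=P[P[:,2]>top-.003]
            c,rr=cv2.minEnclosingCircle((T[:,:2]*1000).astype(np.float32)); print('ring',np.array(c).round(1),'r',round(rr,1),'top',top.round(4),'n',st[i,4],'px',ce[i].round(0))
E
python3 - <<'E'
from h import *
s=get_state(); print(toolyaw(),s['tool_pos'],s['q'].round(2))
p,W=cloud("wrist"); save('w12.png',p); rings(W)
Z=W[...,2]; d=W[...,:2]-B;X=d@bx;Y=d@by
k=(Z>.088)&(Z<.11)&(np.linalg.norm(W[...,:2]-world(.008,.001),axis=2)<.025); print('tip',k.sum(),W[k].mean(0) if k.sum() else '')
E
```

```text
clock: 35.53
tool_pos: [0.5276, 0.2802, 0.2384]
eef_rot: [0.123, 0.992, 0.003, 0.001]
contact_force: [-0.8, 0.2, -0.6]
opening: 0.451
finger_force: 0.0
n 7160 face s range [0.54015247 0.56760435] head s 0.5665138789733614 t ends rel handle [-0.04990281  0.06476219] handle w 0.017896648955461725
hammer (array([0.564475  , 0.27757934]), np.float64(-2.108830893003441), array([0.52650074, 0.27897765]))
[ 0.615 -0.155] 22 [0.033 0.007 0.016]
[ 0.555 -0.284] 122 [0.047 0.045 0.013]
[ 0.509 -0.442] 66 [0.044 0.016 0.024]
[ 0.468 -0.266] 128 [0.042 0.045 0.017]
[ 0.426 -0.352] 128 [0.051 0.045 0.015]
[ 0.408 -0.196] 85 [0.039 0.042 0.014]
clock: 36.88
tool_pos: [0.5207, -0.2234, 0.2333]
eef_rot: [0.122, 0.992, 0.0, -0.002]
contact_force: [0.0, 0.5, -0.6]
opening: 0.75
finger_force: 0.0
75.94678208169522 [ 0.52073844 -0.22342127  0.23332466] [ 0.29  0.63  0.06  1.77 -0.05  0.75  1.7 ]
ring [ 405.4 -199.1] r 19.4 top 0.0129 n 883 px [278.  58.]
ring [ 420.8 -352.8] r 23.6 top 0.0112 n 1184 px [134. 115.]
ring [ 468.5 -268. ] r 23.8 top 0.0112 n 1093 px [228. 140.]
ring [ 517.3 -453.8] r 30.3 top 0.0265 n 1504 px [ 75. 224.]
ring [ 554.2 -286.3] r 23.8 top 0.0111 n 949 px [234. 222.]
tip 482 [ 0.58263425 -0.09660634  0.09766045]
```

The hammer is back in the middle of its mat. One cutter has been knocked from (0.601,-0.267) to (0.554,-0.286); the freshly measured positions cover that. I take this one first.

```bash
python3 -m inch '0.5 -0.0239 -0.0264 0.01 0 0 0;0.5 -0.0239 -0.0265 0.01 0 0 0;0.5 0 0 0.04 0 0 0;0.5 0 0 0.04 0 0 0;0.5 0 0 0.04 0 0 0;0.5 0 0 0.04 0 0 0;0.5 0 0 0.02 0 0 0;0.5 0 0 0.01 0 0 0;0.5 0 0 0 0 0 0;0.5 0 0 0 0 0 0'
python3 - <<'E'
from h import *
print(toolyaw(),rel([.5542,-.2863,.0127]).round(4))
E
```

```text
clock: 37.77
tool_pos: [0.556, -0.2815, 0.0243]
eef_rot: [0.12, 0.993, 0.001, -0.001]
contact_force: [0.9, 0.5, 0.1]
opening: 0.754
finger_force: 0.0
76.26759287920186 [ 0.0006 -0.0052  0.0116]
```

```bash
python3 -m inch '0.5 0.0006 -0.0052 0.006 0 0 0;0.5 0 0 0.0056 0 0 0;0.5 0 0 0 0 0 0;0 0 0 0 0 0 0;-1 0 0 0 0 0 0;-1 0 0 0 0 0 0;-1 0 0 0 0 0 0;-1 0 0 0 0 0 0;-1 0 0 0 0 0 0;-1 0 0 0 0 0 0;-1 0 0 0 0 0 0' 30
python3 -m inch '-1 0 0 -0.02 0 0 0;-1 0 0 -0.04 0 0 0;-1 0 0 -0.04 0 0 0;-1 0 0 -0.03 0 0 0;-1 0 0 0 0 0 0;-1 0 0 0 0 0 0'
python3 - <<'E'
from h import *
s=get_state(); print(toolyaw(),s['tool_pos'])
t=s['tool_pos']; p,W=cloud("wrist"); Z=W[...,2]
k=(np.linalg.norm(W[...,:2]-t[:2],axis=2)<.05)&(Z>t[2]-.016)&(Z<t[2]+.008); q=W[k]; print(k.sum(),q.min(0),q.max(0),np.median(q,0))
E
```

```text
clock: 38.68
tool_pos: [0.5537, -0.2873, 0.0126]
eef_rot: [0.121, 0.993, 0.001, -0.001]
contact_force: [-0.3, 0.8, 5.8]
opening: 0.509
finger_force: 30.0
clock: 39.18
tool_pos: [0.5544, -0.2885, 0.1437]
eef_rot: [0.121, 0.993, 0.0, 0.0]
contact_force: [-0.0, 0.4, -1.2]
opening: 0.507
finger_force: 30.0
76.12306520914781 [ 0.55437126 -0.28847592  0.14365185]
7569 [ 0.53066808 -0.32287406  0.13087372] [ 0.57553293 -0.25124795  0.15165042] [ 0.55093325 -0.28840456  0.1413459 ]
```

```bash
python3 -m inch '-1 0.0034 0.0391 0 0 0 0;-1 0.0034 0.0391 0 0 0 0;-1 0.0034 0.0391 0 0 0 0;-1 0.0034 0.0391 0 0 0 0;-1 0.0034 0.0391 0 0 0 0;-1 0 0 0 0 0 0;-1 0 0 0 0 0 0'
python3 - <<'E'
from h import *
s=get_state(); t=s['tool_pos']; print(toolyaw(),t,rel([.585,-.0945,.125]).round(4))
p,W=cloud("wrist"); save('w13.png',p); Z=W[...,2]
k=(np.linalg.norm(W[...,:2]-t[:2],axis=2)<.05)&(Z>t[2]-.012)&(Z<t[2]+.002); M=R.from_quat(s['eef_rot']).as_matrix(); q=(W[k]-t)@M; j=abs(q[:,1])<.012; print('cutter in tool x',np.percentile(q[j,0],[1,99]),'z',np.percentile(q[j,2],[5,50,95]))
k=(Z>.06)&(Z<.1)&(np.linalg.norm(W[...,:2]-world(.008,.001),axis=2)<.03); q=W[k]; print('shaft',k.sum(),q.min(0),q.max(0)) if k.sum() else 0
E
```

```text
clock: 39.82
tool_pos: [0.5831, -0.0894, 0.1403]
eef_rot: [0.117, 0.993, 0.002, -0.004]
contact_force: [-1.1, -0.5, -0.0]
opening: 0.509
finger_force: 30.0
76.53035541880293 [ 0.58313561 -0.08942157  0.14027147] [-0.0031 -0.0046  0.0152]
cutter in tool x [-0.01812521  0.02260396] z [0.00120891 0.00242834 0.00921535]
shaft 383 [ 0.57532553 -0.10338099  0.06007698] [ 0.59471583 -0.08428297  0.09991498]
```

```bash
python3 -m inch '-1 -0.003 -0.004 0.008 0 0 0;-1 0 0 0.008 0 0 0;-1 0 0 0 0 0 0;-1 0 0 0 0 0 0'
python3 - <<'E'
from h import *
print(toolyaw(),rel([.585,-.0939,.11]).round(4))
E
```

```text
clock: 40.2
tool_pos: [0.5848, -0.0999, 0.1254]
eef_rot: [0.122, 0.993, 0.001, -0.003]
contact_force: [0.3, -0.4, -0.8]
opening: 0.511
finger_force: 30.0
76.00105220065794 [0.0012 0.0059 0.0154]
```

```bash
python3 -m inch '-1 0 0 0 0 0 0;-1 0 0 0 0 0 0;-1 0 0 0 0 0 0'
python3 -m inch '-1 0 0 0 0 0 0;-1 0 0 0 0 0 0;-1 0 0 0 0 0 0'
python3 -m inch '-1 0.001 0.005 0 0 0 0;-1 0 0 0 0 0 0;-1 0 0 0 0 0 0;-1 0 0 0 0 0 0'
python3 -m inch '-1 0 0 0 0 0 0;-1 0 0 0 0 0 0;-1 0 0 0 0 0 0'
python3 - <<'E'
from h import *
print(toolyaw(),rel([.585,-.0939,.11]).round(4))
E
```

```text
clock: 40.45
tool_pos: [0.586, -0.0986, 0.1269]
eef_rot: [0.121, 0.993, 0.001, -0.001]
contact_force: [-0.4, -0.4, -0.2]
opening: 0.509
finger_force: 30.0
clock: 40.7
tool_pos: [0.586, -0.0984, 0.1268]
eef_rot: [0.121, 0.993, 0.001, -0.001]
contact_force: [-0.1, -0.3, 0.2]
opening: 0.506
finger_force: 30.0
clock: 41.03
tool_pos: [0.5861, -0.0931, 0.1266]
eef_rot: [0.12, 0.993, 0.001, -0.001]
contact_force: [0.5, 0.8, -0.1]
opening: 0.507
finger_force: 30.0
clock: 41.28
tool_pos: [0.5861, -0.0934, 0.1266]
eef_rot: [0.121, 0.993, 0.001, -0.001]
contact_force: [0.4, 0.7, -1.6]
opening: 0.509
finger_force: 30.0
76.13376245630161 [ 0.0009 -0.0007  0.0166]
```

```bash
python3 -m inch '-1 0.0009 -0.0007 0.006 0 0 0;-1 0 0 0.008 0 0 0;-1 0 0 0.008 0 0 0;-1 0 0 0.008 0 0 0;-1 0 0 0 0 0 0'
python3 -m inch '-1 0 0 0.01 0 0 0;-1 0 0 0.01 0 0 0;-1 0 0 0.01 0 0 0;-1 0 0 0.008 0 0 0;-1 0 0 0 0 0 0;-1 0 0 0 0 0 0'
```

```text
clock: 41.7
tool_pos: [0.5841, -0.0934, 0.0945]
eef_rot: [0.121, 0.993, 0.001, -0.003]
contact_force: [-0.8, -0.3, -2.0]
opening: 0.509
finger_force: 30.0
clock: 42.2
tool_pos: [0.5845, -0.0935, 0.0579]
eef_rot: [0.121, 0.993, 0.001, -0.002]
contact_force: [-0.7, 0.1, -1.4]
opening: 0.507
finger_force: 30.0
```

```bash
python3 -m inch '-1 0 0 0.003 0 0 0;0.5 0 0 0 0 0 0;0.5 0 0 0 0 0 0;0.5 0 0 0 0 0 0;0.5 0 0 0 0 0 0;0.5 0 0 0 0 0 0;0.5 0 0 -0.02 0 0 0;0.5 0 0 -0.03 0 0 0;0.5 0 0 -0.04 0 0 0;0.5 0 0 0 0 0 0'
python3 -m inch '0.5 0.0118 -0.0329 0 0 0 0;0.5 0.0118 -0.0329 0 0 0 0;0.5 0.0118 -0.0329 0 0 0 0;0.5 0.0118 -0.0329 0 0 0 0;0.5 0.0118 -0.0329 0 0 0 0;0.5 0.0118 -0.0329 0 0 0 0;0.5 0 0 0.04 0 0 0;0.5 0 0 0.04 0 0 0;0.5 0 0 0.03 0 0 0;0.5 0 0 0 0 0 0;0.5 0 0 0 0 0 0;0.5 0 0 0 0 0 0;0.5 0 0 0 0 0 0'
python3 - <<'E'
from h import *
print(toolyaw(),rel([.4685,-.268,.0127]).round(4),get_state()['q'].round(2))
p,W=cloud("top"); Z=W[...,2]
k=(np.linalg.norm(W[...,:2]-world(.008,.001),axis=2)<.027)&(Z>.043)&(Z<.07); q=W[k]; print('on shaft',k.sum(),q.min(0),q.max(0),np.median(q,0))
rings(W,zlo=.005)
E
```

```text
clock: 43.03
tool_pos: [0.5892, -0.0948, 0.1521]
eef_rot: [0.121, 0.993, 0.001, 0.004]
contact_force: [1.7, -0.0, -0.1]
opening: 0.753
finger_force: 0.0
clock: 44.12
tool_pos: [0.4702, -0.2689, 0.0376]
eef_rot: [0.121, 0.993, 0.0, 0.0]
contact_force: [-0.4, -0.7, 0.6]
opening: 0.746
finger_force: 0.0
76.15484947276286 [0.0019 0.0004 0.0249] [ 0.43  0.93  0.01  1.95 -0.04  0.26  1.8 ]
on shaft 131 [ 0.55938946 -0.12034002  0.04311463] [ 0.60672164 -0.06986724  0.06764855] [ 0.5788482  -0.0937265   0.04956396]
ring [ 516.1 -454.9] r 28.8 top 0.0266 n 133 px [422. 245.]
```

```bash
python3 -m inch '0.5 0.0019 0.0004 0.012 0 0 0;0.5 0 0 0.008 0 0 0;0.5 0 0 0.0049 0 0 0;0.5 0 0 0 0 0 0;0.5 0 0 0 0 0 0;0 0 0 0 0 0 0;-1 0 0 0 0 0 0;-1 0 0 0 0 0 0;-1 0 0 0 0 0 0;-1 0 0 0 0 0 0;-1 0 0 0 0 0 0;-1 0 0 0 0 0 0;-1 0 0 0 0 0 0' 30
python3 -m inch '-1 0 0 -0.02 0 0 0;-1 0 0 -0.04 0 0 0;-1 0 0 -0.04 0 0 0;-1 0 0 -0.03 0 0 0;-1 -0.0118 0.0329 0 0 0 0;-1 -0.0118 0.0329 0 0 0 0;-1 -0.0118 0.0329 0 0 0 0;-1 -0.0118 0.0329 0 0 0 0;-1 -0.0118 0.0329 0 0 0 0;-1 0 0 0 0 0 0;-1 0 0 0 0 0 0;-1 0 0 0 0 0 0;-1 0 0 0 0 0 0;-1 0 0 0 0 0 0'
cat >> h.py <<'E'
def held(zoff=.0127):
    s=get_state(); t=np.array(s['tool_pos']); M=R.from_quat(s['eef_rot']).as_matrix(); p,W=cloud("wrist"); Z=W[...,2]
    q=(W.reshape(-1,3)-t)@M; q=q[np.isfinite(q[:,0])]; j=(abs(q[:,1])<.012)&(abs(q[:,0])<.04)&(q[:,2]>-.002)&(q[:,2]<.012)
    print('held n',j.sum(),'tool x',np.percentile(q[j,0],[1,99]) if j.sum() else '','z top',np.percentile(q[j,2],[5,50]) if j.sum() else '')
    print(toolyaw(),t.round(4),'rel to shaft',rel([.585,-.0939,t[2]]).round(4))
E
python3 -c "
from h import *
held()"
```

```text
clock: 45.25
tool_pos: [0.4676, -0.2686, 0.0115]
eef_rot: [0.121, 0.993, 0.0, -0.0]
contact_force: [-0.4, -1.3, 6.4]
opening: 0.506
finger_force: 30.9
clock: 46.42
tool_pos: [0.563, -0.1239, 0.1407]
eef_rot: [0.122, 0.993, 0.001, -0.002]
contact_force: [0.2, 0.3, -1.1]
opening: 0.503
finger_force: 30.0
held n 3247 tool x [-0.01750816  0.02179256] z top [8.70787635e-05 1.28287864e-03]
75.9990403573008 [ 0.563  -0.1239  0.1407] rel to shaft [-0.0139  0.0342  0.    ]
```

```bash
python3 -m inch '-1 -0.0133 0.0342 0 0 0 0;-1 0 0 0.012 0 0 0;-1 0 0 0 0 0 0;-1 0 0 0 0 0 0;-1 0 0 0 0 0 0;-1 0 0 0 0 0 0;-1 0 0 0 0 0 0'
python3 - <<'E'
from h import *
print(toolyaw(),rel([.585,-.0939,.064]).round(4))
E
```

```text
clock: 47.05
tool_pos: [0.5849, -0.0932, 0.1292]
eef_rot: [0.121, 0.993, 0.001, -0.001]
contact_force: [0.6, 0.6, -0.4]
opening: 0.502
finger_force: 30.0
76.05009675597574 [-0.0004 -0.0007  0.0652]
```

```bash
python3 -m inch '-1 0 -0.0007 0.008 0 0 0;-1 0 0 0.008 0 0 0;-1 0 0 0.008 0 0 0;-1 0 0 0.008 0 0 0;-1 0 0 0 0 0 0'
python3 -m inch '-1 0 0 0.01 0 0 0;-1 0 0 0.01 0 0 0;-1 0 0 0.009 0 0 0;-1 0 0 0.002 0 0 0;-1 0 0 0 0 0 0;-1 0 0 0 0 0 0'
```

```text
clock: 47.47
tool_pos: [0.5835, -0.0923, 0.0945]
eef_rot: [0.121, 0.993, 0.001, -0.003]
contact_force: [-0.1, -0.7, -0.6]
opening: 0.504
finger_force: 30.0
clock: 47.97
tool_pos: [0.5847, -0.0926, 0.0655]
eef_rot: [0.121, 0.993, 0.001, -0.001]
contact_force: [-0.0, -0.4, -1.6]
opening: 0.503
finger_force: 30.0
```

```bash
python3 -m inch '0.5 0 0 0 0 0 0;0.5 0 0 0 0 0 0;0.5 0 0 0 0 0 0;0.5 0 0 0 0 0 0;0.5 0 0 0 0 0 0;0.5 0 0 -0.02 0 0 0;0.5 0 0 -0.03 0 0 0;0.5 0 0 -0.035 0 0 0;0.5 0 0 0 0 0 0'
python3 -m inch '0.5 0.012 -0.0365 0 0 0 0;0.5 0.012 -0.0365 0 0 0 0;0.5 0.012 -0.0365 0 0 0 0;0.5 0.012 -0.0365 0 0 0 0;0.5 0.012 -0.0365 0 0 0 0;0.5 0.012 -0.0365 0 0 0 0;0.5 0.012 -0.0365 0 0 0 0;0.5 0.012 -0.0365 0 0 0 0;0.5 0 0 0.04 0 0 0;0.5 0 0 0.04 0 0 0;0.5 0 0 0.03 0 0 0;0.5 0 0 0 0 0 0;0.5 0 0 0 0 0 0;0.5 0 0 0 0 0 0;0.5 0 0 0 0 0 0'
python3 - <<'E'
from h import *
print(toolyaw(),rel([.4208,-.3528,.0127]).round(4),get_state()['q'].round(2))
p,W=cloud("top"); Z=W[...,2]
k=(np.linalg.norm(W[...,:2]-world(.008,.001),axis=2)<.027)&(Z>.043)&(Z<.075); q=W[k]; print('on shaft',k.sum(),q.min(0),q.max(0),np.median(q,0))
E
```

```text
clock: 48.72
tool_pos: [0.5887, -0.0937, 0.1565]
eef_rot: [0.121, 0.993, 0.001, 0.004]
contact_force: [0.4, -0.3, 0.3]
opening: 0.747
finger_force: 0.0
clock: 49.97
tool_pos: [0.4228, -0.3538, 0.0426]
eef_rot: [0.12, 0.993, 0.0, 0.0]
contact_force: [-0.8, 0.2, 0.2]
opening: 0.749
finger_force: 0.0
76.16144743691571 [0.0022 0.0005 0.0299] [ 0.61  0.92  0.    1.92 -0.01  0.3   1.95]
on shaft 160 [ 0.5588557  -0.12036643  0.04300445] [ 0.60728223 -0.0698101   0.07358325] [ 0.57935838 -0.09332526  0.05876144]
```

Two cutters are on, with the stack top at about 60 mm. Next is the third.

```bash
python3 -m inch '0.5 0.0022 0.0005 0.015 0 0 0;0.5 0 0 0.008 0 0 0;0.5 0 0 0.0066 0 0 0;0.5 0 0 0 0 0 0;0.5 0 0 0 0 0 0;0 0 0 0 0 0 0;-1 0 0 0 0 0 0;-1 0 0 0 0 0 0;-1 0 0 0 0 0 0;-1 0 0 0 0 0 0;-1 0 0 0 0 0 0;-1 0 0 0 0 0 0;-1 0 0 0 0 0 0' 30
python3 -m inch '-1 0 0 -0.02 0 0 0;-1 0 0 -0.04 0 0 0;-1 0 0 -0.04 0 0 0;-1 0 0 -0.03 0 0 0;-1 -0.012 0.0365 0 0 0 0;-1 -0.012 0.0365 0 0 0 0;-1 -0.012 0.0365 0 0 0 0;-1 -0.012 0.0365 0 0 0 0;-1 -0.012 0.0365 0 0 0 0;-1 -0.012 0.0365 0 0 0 0;-1 -0.012 0.0365 0 0 0 0;-1 0 0 0 0 0 0;-1 0 0 0 0 0 0;-1 0 0 0 0 0 0;-1 0 0 0 0 0 0;-1 0 0 0 0 0 0'
python3 -c "
from h import *
held()"
```

```text
clock: 51.1
tool_pos: [0.4199, -0.353, 0.0115]
eef_rot: [0.121, 0.993, 0.0, -0.001]
contact_force: [-0.3, -1.6, 5.6]
opening: 0.513
finger_force: 30.8
clock: 52.43
tool_pos: [0.5614, -0.1263, 0.141]
eef_rot: [0.122, 0.993, 0.0, -0.002]
contact_force: [0.5, 0.5, -0.8]
opening: 0.511
finger_force: 30.0
held n 3283 tool x [-0.01739657  0.02235829] z top [6.24276277e-05 1.29005713e-03]
75.98112820448758 [ 0.5614 -0.1263  0.141 ] rel to shaft [-0.0149  0.0369  0.    ]
```

```bash
python3 -m inch '-1 -0.0145 0.0369 0 0 0 0;-1 0 0 0.012 0 0 0;-1 0 0 0 0 0 0;-1 0 0 0 0 0 0;-1 0 0 0 0 0 0;-1 0 0 0 0 0 0;-1 0 0 0 0 0 0'
python3 - <<'E'
from h import *
print(toolyaw(),rel([.585,-.0939,.074]).round(4))
E
```

```text
clock: 53.07
tool_pos: [0.5852, -0.0931, 0.1296]
eef_rot: [0.121, 0.993, 0.001, -0.001]
contact_force: [0.4, -0.1, -0.4]
opening: 0.51
finger_force: 30.0
76.04537720799044 [-0.0001 -0.0009  0.0556]
```

```bash
python3 -m inch '-1 0 -0.0009 0.008 0 0 0;-1 0 0 0.008 0 0 0;-1 0 0 0.008 0 0 0;-1 0 0 0.008 0 0 0;-1 0 0 0.008 0 0 0;-1 0 0 0.008 0 0 0;-1 0 0 0.006 0 0 0;-1 0 0 0 0 0 0;-1 0 0 0 0 0 0'
python3 -m inch '0.4 0 0 0 0 0 0;0.4 0 0 0 0 0 0;0.4 0 0 0 0 0 0;0.4 0 0 0 0 0 0;0.4 0 0 0 0 0 0;0.4 0 0 -0.02 0 0 0;0.4 0 0 -0.03 0 0 0;0.4 0 0 -0.025 0 0 0;0.4 0 0 0 0 0 0'
python3 -m inch '0.4 0.0248 -0.0244 0 0 0 0;0.4 0.0248 -0.0244 0 0 0 0;0.4 0.0248 -0.0244 0 0 0 0;0.4 0.0248 -0.0244 0 0 0 0;0.4 0.0248 -0.0244 0 0 0 0;0.4 0.0248 -0.0244 0 0 0 0;0.4 0 0 0.04 0 0 0;0.4 0 0 0.03 0 0 0;0.4 0 0 0 0.0 0.06 0;0.4 0 0 0 0 0.06 0;0.4 0 0 0 0 0 0;0.4 0 0 0 0 0 0;0.4 0 0 0 0 0 0;0.4 0 0 0 0 0 0'
python3 - <<'E'
from h import *
s=get_state();print(toolyaw(),rel([.4054,-.1991,.0135]).round(4),s['q'].round(2)); print(R.from_quat(s['eef_rot']).as_matrix().round(3))
p,W=cloud("top"); Z=W[...,2]
k=(np.linalg.norm(W[...,:2]-world(.008,.001),axis=2)<.027)&(Z>.043)&(Z<.085); q=W[k]; print('on shaft',k.sum(),q.min(0),q.max(0),np.median(q,0))
rings(W,zlo=.005)
p,W=cloud("wrist"); rings(W)
E
```

```text
clock: 53.82
tool_pos: [0.5849, -0.0926, 0.0746]
eef_rot: [0.121, 0.993, 0.001, -0.002]
contact_force: [0.3, 0.2, -0.8]
opening: 0.508
finger_force: 30.0
clock: 54.57
tool_pos: [0.5883, -0.0936, 0.1548]
eef_rot: [0.121, 0.993, 0.001, 0.003]
contact_force: [1.2, 0.8, -0.4]
opening: 0.7
finger_force: 0.0
clock: 55.73
tool_pos: [0.4048, -0.199, 0.0806]
eef_rot: [0.12, 0.991, 0.008, -0.061]
contact_force: [0.2, 0.9, 0.2]
opening: 0.697
finger_force: 0.0
76.1296801354496 [-0.0088 -0.0001  0.0665] [ 0.32  0.82  0.05  2.1  -0.07  0.34  1.75]
[[-0.964  0.24  -0.118]
 [ 0.238  0.971  0.031]
 [ 0.122  0.002 -0.992]]
on shaft 173 [ 0.55938903 -0.11750336  0.04311746] [ 0.60601006 -0.0699026   0.08141491] [ 0.57798031 -0.09297803  0.0685039 ]
ring [ 517.4 -453.7] r 30.8 top 0.0263 n 132 px [422. 245.]
ring [ 405.4 -199. ] r 19.4 top 0.0128 n 1933 px [283. 241.]
```

```bash
python3 -m inch '0.4 -0.0044 0 0.03 0 0 0;0.4 -0.0044 0 0.02 0 0 0;0.4 0 0 0.01 0 0 0;0.4 0 0 0.005 0 0 0;0.4 0 0 0 0 0 0;0.4 0 0 0 0 0 0;0.4 0 0 0 0 0 0;0.4 0 0 0 0 0 0'
python3 - <<'E'
from h import *
s=get_state();print(toolyaw(),rel([.4054,-.199,.014]).round(4),s['q'].round(3))
E
```

```text
clock: 56.5
tool_pos: [0.4068, -0.1995, 0.0156]
eef_rot: [0.12, 0.991, 0.008, -0.06]
contact_force: [-0.3, 0.2, -0.8]
opening: 0.704
finger_force: 0.0
76.13862451981399 [0.0012 0.0002 0.0017] [ 0.327  0.957  0.031  2.105 -0.072  0.201  1.747]
```

```bash
python3 -m inch '0.4 0.0012 0.0002 0.0015 0 0 0;0 0 0 0 0 0 0;-1 0 0 0 0 0 0;-1 0 0 0 0 0 0;-1 0 0 0 0 0 0;-1 0 0 0 0 0 0;-1 0 0 0 0 0 0;-1 0 0 0 0 0 0;-1 0 0 0 0 0 0;-1 0 0 0 0 0 0' 30
python3 -m inch '-1 0.0025 0 -0.02 0 0 0;-1 0.005 0 -0.04 0 0 0;-1 0.005 0 -0.04 0 0 0;-1 0.003 0 -0.027 0 0 0;-1 -0.0248 0.0244 0 0 -0.06 0;-1 -0.0248 0.0244 0 0 -0.06 0;-1 -0.0248 0.0244 0 0 0 0;-1 -0.0248 0.0244 0 0 0 0;-1 -0.0248 0.0244 0 0 0 0;-1 0 0 0 0 0 0;-1 0 0 0 0 0 0;-1 0 0 0 0 0 0;-1 0 0 0 0 0 0;-1 0 0 0 0 0 0'
python3 -c "
from h import *
held(); print(R.from_quat(get_state()['eef_rot']).as_matrix().round(3))"
```

```text
clock: 57.33
tool_pos: [0.4051, -0.1987, 0.0134]
eef_rot: [0.12, 0.991, 0.008, -0.061]
contact_force: [0.2, 0.0, 3.2]
opening: 0.418
finger_force: 30.0
clock: 58.5
tool_pos: [0.5531, -0.1115, 0.1366]
eef_rot: [0.122, 0.993, 0.001, -0.002]
contact_force: [0.3, -0.1, -0.7]
opening: 0.416
finger_force: 30.0
held n 2674 tool x [-0.01604275  0.01795833] z top [-0.00102331  0.00242335]
76.02682167826624 [ 0.5531 -0.1115  0.1366] rel to shaft [-0.0265  0.0246  0.    ]
[[-0.97   0.241 -0.004]
 [ 0.241  0.97   0.002]
 [ 0.004  0.001 -1.   ]]
```

```bash
python3 -m inch '-1 -0.0265 0.0246 0 0 0 0;-1 0 0 0 0 0.06 0;-1 0 0 0 0 0.06 0;-1 0 0 0 0 0 0;-1 0 0 0 0 0 0;-1 0 0 0 0 0 0;-1 0 0 0 0 0 0;-1 0 0 0 0 0 0'
python3 - <<'E'
from h import *
print(toolyaw(),rel([.585,-.0939,.088]).round(4)); print(R.from_quat(get_state()['eef_rot']).as_matrix().round(3))
p,W=cloud("wrist"); s=get_state(); t=s['tool_pos']; q=W.reshape(-1,3)
j=(np.linalg.norm(q[:,:2]-t[:2],axis=1)<.022)&(q[:,2]>t[2]-.012)&(q[:,2]<t[2]+.006); q=q[j]
for _ in range(4):
    A=np.c_[q[:,:2]-t[:2],np.ones(len(q))]; c=np.linalg.lstsq(A,q[:,2],rcond=None)[0]; e=q[:,2]-A@c; q=q[e>-.0015]
print('collar top plane',c.round(4),len(q))
E
```

```text
clock: 59.22
tool_pos: [0.5853, -0.0928, 0.1368]
eef_rot: [0.121, 0.991, 0.008, -0.061]
contact_force: [0.1, -0.2, -0.0]
opening: 0.422
finger_force: 30.0
76.11500184368819 [-0.0059 -0.0013  0.0485]
[[-0.963  0.24  -0.119]
 [ 0.238  0.971  0.031]
 [ 0.123  0.002 -0.992]]
collar top plane [0.0002 0.0082 0.1358] 3376
```

```bash
python3 -m inch '-1 -0.001 -0.0013 0.008 0 0 0;-1 -0.001 0 0.008 0 0 0;-1 -0.001 0 0.008 0 0 0;-1 -0.001 0 0.008 0 0 0;-1 0 0 0 0 0 0'
python3 -m inch '-1 -0.001 0 0.008 0 0 0;-1 -0.001 0 0.008 0 0 0;-1 0 0 0.002 0 0 0;-1 0 0 0 0 0 0;-1 0 0 0 0 0 0'
python3 -m inch '0.3 0 0 0 0 0 0;0.3 0 0 0 0 0 0;0.3 0 0 0 0 0 0;0.3 0 0 0 0 0 0;0.3 0 0 0 0 0 0;0.3 0.003 0 -0.02 0 0 0;0.3 0.004 0 -0.03 0 0 0;0.3 0.004 0 -0.035 0 0 0;0.3 0.035 0 -0.02 0 -0.06 0;0.3 0.035 0 -0.02 0 -0.06 0;0.3 0.035 -0.01 0 0 0 0;0.3 0 0 0 0 0 0;0.3 0 0 0 0 0 0;0.3 0 0 0 0 0 0'
python3 - <<'E'
from h import *
s=get_state(); print(s['tool_pos'],s['contact_force'])
p,W=cloud("wrist"); save('w20.png',p); Z=W[...,2]
dd=np.linalg.norm(W[...,:2]-[.585,-.0939],axis=2)
k=(dd<.024)&(Z>.04)&(Z<.095); q=W[k]; print(q.min(0),q.max(0))
k=(dd<.024)&(Z>.074)&(Z<.087); print('collar top',rect(k,W))
X=(W[...,:2]-B)@bx;Y=(W[...,:2]-B)@by
red=(p[...,0].astype(int)-p[...,1]>60)&(abs(Y+.033)<.03)&(X<-.05)&(X>-.16); print('red',red.sum(),np.percentile(X[red],[1,50]) if red.sum() else '')
k=(abs(Y+.033)<.012)&(Z>.024)&(Z<.034)&(X<-.05)&(X>-.13); print('butt x',np.percentile(X[k],1) if k.sum() else '')
E
```

```text
clock: 59.68
tool_pos: [0.5846, -0.0935, 0.1022]
eef_rot: [0.12, 0.991, 0.008, -0.063]
contact_force: [-0.2, 0.6, -0.5]
opening: 0.422
finger_force: 30.0
clock: 60.1
tool_pos: [0.5857, -0.0938, 0.0862]
eef_rot: [0.12, 0.991, 0.008, -0.061]
contact_force: [-0.2, -0.7, 0.2]
opening: 0.421
finger_force: 30.0
clock: 61.27
tool_pos: [0.4859, -0.0795, 0.2188]
eef_rot: [0.121, 0.993, 0.001, -0.0]
contact_force: [0.6, -0.5, -0.4]
opening: 0.653
finger_force: 0.0
[ 0.48586535 -0.07946945  0.21880443] [ 0.56867434 -0.50123725 -0.37086536]
[ 0.56126929 -0.11729847  0.04000861] [ 0.60093031 -0.07002664  0.09494966]
collar top (array([ 0.57992804, -0.09391423]), (38.270328521728516, 26.765392303466797), 77.2159194946289, np.float64(0.08194951596788314), 789)
red 215 [-0.09582799 -0.0898986 ]
butt x -0.09621566003257635
```

View pics/w20.png

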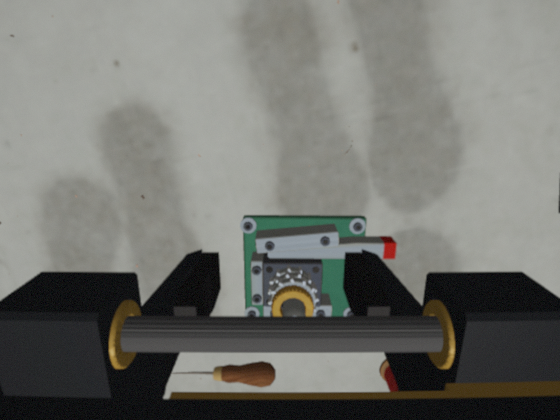

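The collar (294,305) sits flat on the cutters with its top at 82 mm as expected. The wedge is tight, butt at (388,248). I check the hammer from the top camera and hand in.

Run:
```python
from h import *
p,W=cloud("top"); print('hammer',hammer(W)); rings(W,x0=.3,zlo=.005)
head=hammer(W)[0]
if abs(head[0]-.5645)<.03 and abs(head[1]-.2776)<.03: print(r.finish_job())
```

```text
n 747 face s range [0.53987321 0.56837736] head s 0.5683167172602515 t ends rel handle [-0.05253909  0.0636657 ] handle w 0.018169439855294567
hammer (array([0.56272303, 0.2779285 ]), np.float64(-1.7204168458531544), array([0.52474016, 0.27906936]))
ring [ 517.5 -456.7] r 30.3 top 0.0262 n 130 px [422. 246.]
n 747 face s range [0.53987321 0.56837736] head s 0.5683167172602515 t ends rel handle [-0.05253909  0.0636657 ] handle w 0.018169439855294567
the job is handed in; nothing more can be done
None
```

The job is handed in, with no verdict returned: by camera the arbor is home and wedged tight, the three cutters I could see are on the shaft with the collar on top, and the hammer is back mid-mat.

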